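Board stack to the gauge post, heat sink turned over on top

TASK

Build a board stack on the aluminium fixture: put boards on its marked seat, one squarely on another with the edges lined up, and stop when the top of the stack is level with the top of the gauge post that stands on the fixture. Then put the heat sink on the stack, centred and with its sides in line with the boards, turned over from how it lies so that its flat pad is down on the top board and its fins point up. Leave the spare boards lying flat on the bench clear of the fixture, and do not disturb the bottle, the tape roll or the screwdriver.

Things in the scene. Friction and masses are not known exactly. Their poses are not given: they have to be found in the camera images.
- nest: fixed flat aluminium fixture plate, 172 x 90 x 12 mm. Origin on its underside, below the centre of the stack seat; z up; x runs along the plate's length towards the gauge post. The plate reaches from x = -50 to +122 mm and y = -45 to +45 mm. Small black corner marks outline the 72 x 52 mm seat, the long side along x
- nest_seat (a point): centre of the stack seat on the plate's top face; axes as the plate's
- nest_post (a point): point on the plate's top face, 85 mm along x from the seat, where the gauge post in use stands
- post_3: fixed plain round steel gauge post, 18 mm in diameter on a 32 mm foot, 42 mm tall from the foot's underside (3 boards). Origin centre of its underside. One of the three posts stands on the fixture at nest_post and is the gauge for this job; the others stand idle on a small plate at the right
- post_4: fixed plain round steel gauge post, 18 mm in diameter on a 32 mm foot, 56 mm tall from the foot's underside (4 boards). Origin centre of its underside. One of the three posts stands on the fixture at nest_post and is the gauge for this job; the others stand idle on a small plate at the right
- post_5: fixed plain round steel gauge post, 18 mm in diameter on a 32 mm foot, 70 mm tall from the foot's underside (5 boards). Origin centre of its underside. One of the three posts stands on the fixture at nest_post and is the gauge for this job; the others stand idle on a small plate at the right
- post_3_top (a point): centre of the top face of that post: the height that the stack's top must meet if this post stands on the fixture
- post_4_top (a point): centre of the top face of that post: the height that the stack's top must meet if this post stands on the fixture
- post_5_top (a point): centre of the top face of that post: the height that the stack's top must meet if this post stands on the fixture
- parts_mat: fixed thin black rubber mat, 310 x 230 x 2 mm, on which the boards lie at the start; origin centre of its underside
- board_1: loose board in a flat black frame, 72 (x) x 52 (y) x 14 (z) mm, 90 g, green circuit board recessed in it, flat top and bottom so that boards stack flush. Origin centre of its underside, z up. All boards are alike; 5 or 6 are present, the absent one reads None
- board_2: loose board in a flat black frame, 72 (x) x 52 (y) x 14 (z) mm, 90 g, green circuit board recessed in it, flat top and bottom so that boards stack flush. Origin centre of its underside, z up. All boards are alike; 5 or 6 are present, the absent one reads None
- board_3: loose board in a flat black frame, 72 (x) x 52 (y) x 14 (z) mm, 90 g, green circuit board recessed in it, flat top and bottom so that boards stack flush. Origin centre of its underside, z up. All boards are alike; 5 or 6 are present, the absent one reads None
- board_4: loose board in a flat black frame, 72 (x) x 52 (y) x 14 (z) mm, 90 g, green circuit board recessed in it, flat top and bottom so that boards stack flush. Origin centre of its underside, z up. All boards are alike; 5 or 6 are present, the absent one reads None
- board_5: loose board in a flat black frame, 72 (x) x 52 (y) x 14 (z) mm, 90 g, green circuit board recessed in it, flat top and bottom so that boards stack flush. Origin centre of its underside, z up. All boards are alike; 5 or 6 are present, the absent one reads None
- board_6: loose board in a flat black frame, 72 (x) x 52 (y) x 14 (z) mm, 90 g, green circuit board recessed in it, flat top and bottom so that boards stack flush. Origin centre of its underside, z up. All boards are alike; 5 or 6 are present, the absent one reads None
- sink: loose finned aluminium heat sink, 64 (x) x 44 (y) x 44 (z) mm, 220 g (may vary by a third). It starts lying fins down. Origin at the centre of the fin tips; z points from the fin tips to the flat pad face 44 mm away, so z is up at the start and must point down at the end. Four fins run along x; the outer ones make flat side faces at y = +-22 mm. The end faces at x = +-32 mm are flat enough to stand it on
- sink_pad (a point): centre of the heat sink's flat pad face (44 mm along z from its origin)
- bottle: bystander: white bottle, 44 mm in diameter, 110 mm tall, standing; origin centre of its underside
- tape: bystander: yellow tape roll lying flat, 72 mm in diameter, 19 mm high; origin centre of its underside
- driver: bystander: screwdriver lying on the bench; lying along its own x axis, tip towards +x
There are look-alikes about, which are no part of the job. What is shaped like the nest but green is not meant.

How it is judged:
On the way, in this order (a step that is already met when the one before it is completed fails the run):
1. boards are stacked on the seat so that the top board's upper face is level with the gauge post on the fixture, and let go (((horizontal distance between post_3 and nest_post below 0.02 m and ((z of board_1 in the frame of post_3_top between -0.018 and -0.01 m and horizontal distance between board_1 and nest_seat below 0.008 m and angle between the z axis of board_1 and the z axis of nest, either way round below 0.06 rad) or (z of board_2 in the frame of post_3_top between -0.018 and -0.01 m and horizontal distance between board_2 and nest_seat below 0.008 m and angle between the z axis of board_2 and the z axis of nest, either way round below 0.06 rad) or (z of board_3 in the frame of post_3_top between -0.018 and -0.01 m and horizontal distance between board_3 and nest_seat below 0.008 m and angle between the z axis of board_3 and the z axis of nest, either way round below 0.06 rad) or (z of board_4 in the frame of post_3_top between -0.018 and -0.01 m and horizontal distance between board_4 and nest_seat below 0.008 m and angle between the z axis of board_4 and the z axis of nest, either way round below 0.06 rad) or (z of board_5 in the frame of post_3_top between -0.018 and -0.01 m and horizontal distance between board_5 and nest_seat below 0.008 m and angle between the z axis of board_5 and the z axis of nest, either way round below 0.06 rad) or (z of board_6 in the frame of post_3_top between -0.018 and -0.01 m and horizontal distance between board_6 and nest_seat below 0.008 m and angle between the z axis of board_6 and the z axis of nest, either way round below 0.06 rad))) or (horizontal distance between post_4 and nest_post below 0.02 m and ((z of board_1 in the frame of post_4_top between -0.018 and -0.01 m and horizontal distance between board_1 and nest_seat below 0.008 m and angle between the z axis of board_1 and the z axis of nest, either way round below 0.06 rad) or (z of board_2 in the frame of post_4_top between -0.018 and -0.01 m and horizontal distance between board_2 and nest_seat below 0.008 m and angle between the z axis of board_2 and the z axis of nest, either way round below 0.06 rad) or (z of board_3 in the frame of post_4_top between -0.018 and -0.01 m and horizontal distance between board_3 and nest_seat below 0.008 m and angle between the z axis of board_3 and the z axis of nest, either way round below 0.06 rad) or (z of board_4 in the frame of post_4_top between -0.018 and -0.01 m and horizontal distance between board_4 and nest_seat below 0.008 m and angle between the z axis of board_4 and the z axis of nest, either way round below 0.06 rad) or (z of board_5 in the frame of post_4_top between -0.018 and -0.01 m and horizontal distance between board_5 and nest_seat below 0.008 m and angle between the z axis of board_5 and the z axis of nest, either way round below 0.06 rad) or (z of board_6 in the frame of post_4_top between -0.018 and -0.01 m and horizontal distance between board_6 and nest_seat below 0.008 m and angle between the z axis of board_6 and the z axis of nest, either way round below 0.06 rad))) or (horizontal distance between post_5 and nest_post below 0.02 m and ((z of board_1 in the frame of post_5_top between -0.018 and -0.01 m and horizontal distance between board_1 and nest_seat below 0.008 m and angle between the z axis of board_1 and the z axis of nest, either way round below 0.06 rad) or (z of board_2 in the frame of post_5_top between -0.018 and -0.01 m and horizontal distance between board_2 and nest_seat below 0.008 m and angle between the z axis of board_2 and the z axis of nest, either way round below 0.06 rad) or (z of board_3 in the frame of post_5_top between -0.018 and -0.01 m and horizontal distance between board_3 and nest_seat below 0.008 m and angle between the z axis of board_3 and the z axis of nest, either way round below 0.06 rad) or (z of board_4 in the frame of post_5_top between -0.018 and -0.01 m and horizontal distance between board_4 and nest_seat below 0.008 m and angle between the z axis of board_4 and the z axis of nest, either way round below 0.06 rad) or (z of board_5 in the frame of post_5_top between -0.018 and -0.01 m and horizontal distance between board_5 and nest_seat below 0.008 m and angle between the z axis of board_5 and the z axis of nest, either way round below 0.06 rad) or (z of board_6 in the frame of post_5_top between -0.018 and -0.01 m and horizontal distance between board_6 and nest_seat below 0.008 m and angle between the z axis of board_6 and the z axis of nest, either way round below 0.06 rad)))) and contact force between the fingers and anything else below 0.3 N), for 0.3 s.
2. the heat sink rests pad down on the stack, in line with the boards, and is let go (((horizontal distance between post_3 and nest_post below 0.02 m and z of sink_pad in the frame of post_3_top between -0.005 and 0.005 m) or (horizontal distance between post_4 and nest_post below 0.02 m and z of sink_pad in the frame of post_4_top between -0.005 and 0.005 m) or (horizontal distance between post_5 and nest_post below 0.02 m and z of sink_pad in the frame of post_5_top between -0.005 and 0.005 m)) and horizontal distance between sink_pad and nest_seat below 0.01 m and angle between sink's own z axis and vertical above 3.05 rad and angle between the x axis of sink and the x axis of nest, either way round below 0.15 rad and linear speed of sink below 0.02 m/s and contact force between the fingers and sink below 0.3 N), for 0.3 s.
At the end, for the whole second after the job is handed in: The sink rests pad down, its pad within 5 mm of the height of the gauge post on the fixture, 10 mm of the seat centre and 0.15 rad of line; each board is in the stack (8 mm from the seat centre, 0.12 rad) or lies flat on the bench over 80 mm from it; all released (all of step 2 and ((horizontal distance between board_1 and nest_seat below 0.008 m and angle between the x axis of board_1 and the x axis of nest, either way round below 0.12 rad and angle between the z axis of board_1 and the z axis of nest, either way round below 0.06 rad) or (horizontal distance between board_1 and nest_seat above 0.08 m and height (world z) of board_1 below 0.03 m and angle between the z axis of board_1 and the z axis of nest, either way round below 0.1 rad)) and ((horizontal distance between board_2 and nest_seat below 0.008 m and angle between the x axis of board_2 and the x axis of nest, either way round below 0.12 rad and angle between the z axis of board_2 and the z axis of nest, either way round below 0.06 rad) or (horizontal distance between board_2 and nest_seat above 0.08 m and height (world z) of board_2 below 0.03 m and angle between the z axis of board_2 and the z axis of nest, either way round below 0.1 rad)) and ((horizontal distance between board_3 and nest_seat below 0.008 m and angle between the x axis of board_3 and the x axis of nest, either way round below 0.12 rad and angle between the z axis of board_3 and the z axis of nest, either way round below 0.06 rad) or (horizontal distance between board_3 and nest_seat above 0.08 m and height (world z) of board_3 below 0.03 m and angle between the z axis of board_3 and the z axis of nest, either way round below 0.1 rad)) and ((horizontal distance between board_4 and nest_seat below 0.008 m and angle between the x axis of board_4 and the x axis of nest, either way round below 0.12 rad and angle between the z axis of board_4 and the z axis of nest, either way round below 0.06 rad) or (horizontal distance between board_4 and nest_seat above 0.08 m and height (world z) of board_4 below 0.03 m and angle between the z axis of board_4 and the z axis of nest, either way round below 0.1 rad)) and ((horizontal distance between board_5 and nest_seat below 0.008 m and angle between the x axis of board_5 and the x axis of nest, either way round below 0.12 rad and angle between the z axis of board_5 and the z axis of nest, either way round below 0.06 rad) or (horizontal distance between board_5 and nest_seat above 0.08 m and height (world z) of board_5 below 0.03 m and angle between the z axis of board_5 and the z axis of nest, either way round below 0.1 rad)) and ((horizontal distance between board_6 and nest_seat below 0.008 m and angle between the x axis of board_6 and the x axis of nest, either way round below 0.12 rad and angle between the z axis of board_6 and the z axis of nest, either way round below 0.06 rad) or (horizontal distance between board_6 and nest_seat above 0.08 m and height (world z) of board_6 below 0.03 m and angle between the z axis of board_6 and the z axis of nest, either way round below 0.1 rad))); the robot touches nothing.
It fails at once if the bottle is pushed more than 30 mm away (distance of bottle from where it was at the start of the episode above 0.03 m).
It fails at once if the tape roll is pushed more than 30 mm away (distance of tape from where it was at the start of the episode above 0.03 m).
It fails at once if the screwdriver is pushed more than 30 mm away (distance of driver from where it was at the start of the episode above 0.03 m).
Of board_1, board_2, board_3, board_4, board_5, board_6 only 5 to 6 are there at a start; the rules pass over those that are not, and their reading is None.
At some moment in a run one of sink may be knocked a few centimetres aside while the robot is not near it.
Once in a run the grip may slacken for a moment while it holds something.
It also fails if it takes over 210 s, if anything falls off the work surface, if the arm or the gripper's body presses on something with over 40 N, if the wrist force passes 120 N, or if a joint passes its speed limit or range.

ROBOT

A 7-joint arm with a two-finger parallel gripper is mounted at the origin on the work surface. World frame = base frame: x ahead of the robot, y to its left, z up, the work surface at z = 0. Lengths are in m, angles in rad, forces in N, time in s.
With the tool pointing down it reaches from about 0.425 to 1.025 m from the base axis. Payload 3.6 kg.
Tool frame: the origin (TCP) lies at the very end of the fingers, on their centre line; the grasp point (between the pads) lies 19 mm behind it; z points along the fingers, y is the line along which they close (so a half turn about z gives the same grasp; the last joint's range is limited). The gripper opens to 85 mm and grips with 20 to 120 N. Pads are 22 mm wide; open, the fingers measure 114 mm over their backs; the gripper's body (76 mm by 85 mm) begins 54 mm behind the grasp point. The pads swing forward as they close: fully open they stand 13 mm farther back than shut.
Start: joints at [-1.331, 0.591, 0.048, 1.609, -0.033, 0.943, -0.034], TCP at [0.237, 0.685, 0.231] pointing down, gripper open.
Joint ranges: [-2.69, 2.69], [-0.47, 2.24], [-1.27, 1.36], [0.19, 2.51], [-1.53, 4.68], [0.08, 2.07], [-3.09, 3.09]. Speed limits (rad/s): [2.57, 2.57, 3.14, 3.14, 3.14, 3.14, 3.14].

INTERFACE

Orientations are given as a rotation vector (axis times angle).
In Python, from bench import r gives the robot as it stands. The module is installed in compiled form; this text tells all that it offers.
- The arm moves only by the tool arm_command, never from a script. Its argument "moves" is a list of rows, each a list of 5 numbers: the closure, from -1 (fully open) to 1 (shut), then the shift along the tool's x, y, z in cm, then the turn about the tool's z in rad. A call has 1 to 10 rows; each row shifts and turns the commanded pose from where the row before left it, along the tool's axes as they then stand; what a row does not reach is not made up. A row lasts 1/10 s, in which the tool goes at most 50 mm and 8.59 degrees, less where a joint would pass 70% of its speed; a pose out of reach is approached as far as the arm can. A call with a gripper value outside its range is refused whole. The fingers move at their own pace and stop on an object; "grip_force" is the grip in N (left out, the last holds). Time passes only in rows, so rows that do not move let the fingers close. It gives the time, the measured TCP pose, the force, the opening and the grip force at its end, in the units of the state.
- r.get_obs(): the state, without advancing time (a new reading comes with each control period).
- r.get_image(name): name is "side" or "top"; returns a dict with "image" (480x640x3 uint8, red, green, blue), "depth" (480x640 float32, m along the optical axis (not along the pixel's ray), 0 where there is no reading), "fov_y" (degrees; the focal length in pixels is half the picture's height over the tangent of half this angle, whatever the lens; pixels are square), "cx", "cy" (the principal point, pixels), "pose" (4x4, takes a point from camera to world coordinates). Camera axes: x right, y up, looking along -z (the intrinsics and any distortion apply to the point x, -y, -z); pixel columns grow to the right and rows downward; lengths in m; the calibration is good to about 2 mm. A picture is of the moment at which its call begins.
- r.hand_in(): hands the job in; it is judged then, once.
Trained networks look in the newest picture that a camera, given by its name, has taken for a name from the list of things; names that differ only in an ending like _2 or _b are one class to them, and where a whole thing is asked for, a point or a joint stands for the part that bears it (a point fixed in the world has none). Each returns a list of dicts, best first, with "confidence" (0 to 1); they miss things now and then, are a little off and sometimes report something else, mostly with a low value. They report only what shows in the picture. A call takes as long as a camera call. They do not tell look-alikes from the thing itself.
- r.boxes_of(camera, target): "bbox" ([centre column, centre row, width, height] in pixels, round what is visible of it).
- r.trace(camera, target): "pixels" (480x640 bool, what is visible of it) and "bbox" ([centre column, centre row, width, height] in pixels, round what is visible of it).
- r.place_of(camera, target): "centre" ([column, row] in pixels: a listed point, or the origin of a listed thing).
The state is a dict: "time_s": time; "joint_pos": joint angles; "qvel": joint speeds; "tau": joint torques, N m; "position": TCP position; "eef_rot": TCP orientation; "force": force on the tool from outside, world axes, zero at the start; "torque": the same for the moment, N m; "gripper_width": finger opening in m; "grasp_force": force on a finger pad.
Only numpy, scipy, OpenCV 4.12 (cv2) and the standard library are available. Lean on these libraries where they do the work, as an engineer would, in place of code of your own. Each camera call takes 0.05 s, during which the arm holds its last target. There are 200 camera calls.

## Working session

There is one attempt and no reset: what is moved stays moved. The work goes in short steps, Python scripts to look and compute and a tool call to move; the robot and the scene stay as the last step left them, time stands still between calls to the robot, and variables do not carry over. Pictures are saved under pics/ and viewed, at most 14 in all, crops included, and the job is handed in when it is done.

Besides the shell and the picture viewer there is one more tool, called as name(argument=value, ...), one argument or row to a line, values as JSON. arm_command: Moves the arm, as the interface text tells. Its arguments: {"type":"object","properties":{"moves":{"type":"array"},"grip_force":{"type":"number"}},"required":["moves"]}

```bash
mkdir -p pics; cat > h.py <<'E'
import numpy as np, cv2
from scipy.spatial.transform import Rotation as R
from bench import r
def img(n,save=None):
    d=r.get_image(n)
    if save: cv2.imwrite('pics/'+save,d['image'][:,:,::-1])
    return d
def f(d): return 240/np.tan(np.radians(d['fov_y'])/2)
def cloud(d):
    z=d['depth'];F=f(d);v,u=np.mgrid[0:480,0:640]
    p=np.stack([(u-d['cx'])/F*z,-(v-d['cy'])/F*z,-z],-1)
    T=d['pose'];P=p@T[:3,:3].T+T[:3,3];P[z==0]=np.nan;return P
E
python3 - <<'E'
from h import *
for n in ['top','side']:
    d=img(n,n+'0.png');P=cloud(d)
    print(n,{k:d[k] for k in d if k not in('image','depth','pose')});print(d['pose'].round(3))
    for t in ['nest','nest_seat','post_3','post_4','post_5','board_1','sink','sink_pad','bottle','tape','driver']:
        for q in r.place_of(n,t):
            c=np.array(q['centre']);i=np.clip(c.round().astype(int),0,[639,479]);print(t,c.round(),round(q['confidence'],2),P[i[1],i[0]].round(3))
o=r.get_obs();print(o)
E
```

```text
top {'fov_y': 54.008722996381074, 'cx': 320.8580702629369, 'cy': 235.77200476302423}
[[ 0.004  0.995 -0.1    0.358]
 [-1.     0.004 -0.005 -0.016]
 [-0.004  0.1    0.995  1.249]
 [ 0.     0.     0.     1.   ]]
nest [394. 252.] 0.75 [ 0.439 -0.202  0.019]
nest [506. 203.] 0.71 [ 0.57  -0.5    0.015]
nest [414. 346.] 0.65 [ 0.197 -0.252  0.008]
nest [254. 196.] 0.55 [0.587 0.168 0.016]
nest_seat [394. 248.] 0.93 [ 0.45  -0.203  0.011]
nest_seat [414. 346.] 0.89 [ 0.197 -0.252  0.008]
nest_seat [507. 200.] 0.8 [ 0.578 -0.503  0.015]
nest_seat [308. 142.] 0.37 [0.737 0.026 0.008]
post_3 [401. 215.] 0.68 [ 0.533 -0.217  0.047]
post_3 [471. 265.] 0.52 [ 0.406 -0.4    0.023]
post_3 [483. 288.] 0.49 [ 0.347 -0.414  0.068]
post_3 [475. 287.] 0.41 [ 0.349 -0.41   0.02 ]
post_4 [401. 215.] 0.68 [ 0.533 -0.217  0.047]
post_4 [471. 265.] 0.52 [ 0.406 -0.4    0.023]
post_4 [483. 288.] 0.49 [ 0.347 -0.414  0.068]
post_4 [475. 287.] 0.41 [ 0.349 -0.41   0.02 ]
post_5 [401. 215.] 0.68 [ 0.533 -0.217  0.047]
post_5 [471. 265.] 0.52 [ 0.406 -0.4    0.023]
post_5 [483. 288.] 0.49 [ 0.347 -0.414  0.068]

[... 2266 characters left out ...]
0.002]
{'time_s': 1.2, 'joint_pos': array([-1.33149638,  0.59119531,  0.04835855,  1.60851905, -0.0332798 ,
        0.94269732, -0.03369669]), 'qvel': array([ 0.00028151, -0.00079912, -0.00051162,  0.00059481,  0.0020346 ,
        0.00017287,  0.00235016]), 'tau': array([-4.85288347e-04, -5.48655510e+01,  1.54631820e+00, -1.98532373e+01,
        9.33554984e-03,  1.45800084e-03, -1.06151683e-05]), 'position': array([0.23682579, 0.68522098, 0.23129761]), 'eef_rot': array([ 5.20221755e-01,  3.09820349e+00, -2.59669902e-05]), 'force': array([-0.09558995,  0.88597794,  0.22053322]), 'torque': array([-0.00913226,  0.06232167,  0.00356312]), 'grasp_force': 0.0, 'gripper_width': 0.08547577311594139}
```

View pics/top0.png

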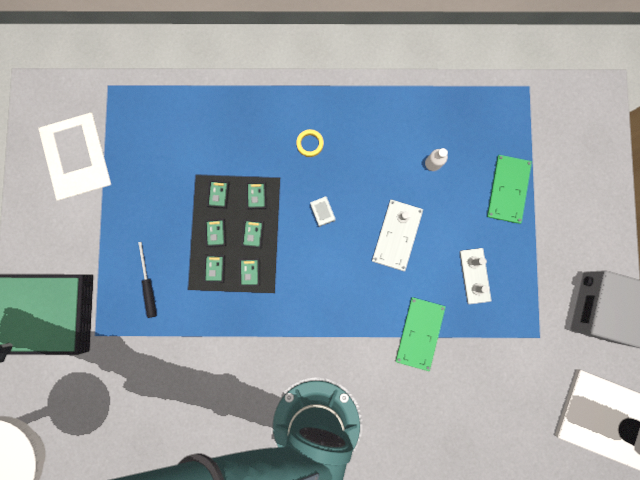

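View pics/side0.png

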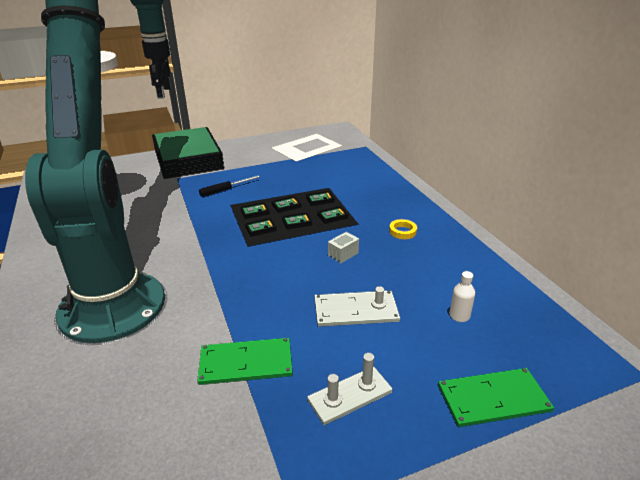

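Top view: white nest at about (398,236) with its post at (404,216), idle posts at (477,270), sink at (322,211), six boards on the mat at cols 215–256, rows 193–272. The side view agrees; the post on the nest looks shortest. Next I measure them by mask.

```bash
cat >> h.py <<'E'
def plane(d,px,h):
    F=f(d);px=np.asarray(px,float).reshape(-1,2)
    v=np.stack([(px[:,0]-d['cx'])/F,-(px[:,1]-d['cy'])/F,-np.ones(len(px))],-1)@d['pose'][:3,:3].T
    o=d['pose'][:3,3];return o+v*((h-o[2])/v[:,2])[:,None]
def rect(d,mask,h):
    c=max(cv2.findContours(mask.astype(np.uint8),0,cv2.CHAIN_APPROX_NONE)[0],key=cv2.contourArea)
    W=plane(d,c,h)[:,:2]*1000
    (cx,cy),(a,b),t=cv2.minAreaRect(W.astype(np.float32))
    if a<b: a,b,t=b,a,t+90
    return cx/1000,cy/1000,a,b,(t+90)%180-90   # long axis angle
E
python3 - <<'E'
from h import *
for n in ['top','side']:
    d=img(n);P=cloud(d)
    for t,h in [('nest',.012),('board_1',.016),('sink',.044),('post_3',.05)]:
        for q in r.trace(n,t):
            m=q['pixels'];
            if m.sum()<20: continue
            z=P[m][:,2];print(n,t,round(q['confidence'],2),m.sum(),np.round(q['bbox']),'z med/p98',np.nanmedian(z).round(4),np.nanpercentile(z,98).round(4),'rgb',d['image'][m].mean(0).round(),'rect',np.round(rect(d,m,h),3))
E
```

```text
top nest 0.93 2171 [399. 237.  49.  73.] z med/p98 0.0137 0.0187 rgb [242. 244. 235.] rect [  0.485  -0.211 173.137  94.32  -17.164]
top nest 0.91 2433 [419. 333.  52.  75.] z med/p98 0.0144 0.0193 rgb [114. 207. 134.] rect [  0.229  -0.267 175.84   95.115 -14.903]
top nest 0.82 2250 [509. 190.  43.  68.] z med/p98 0.0141 0.0194 rgb [101. 198. 123.] rect [  0.61   -0.509 173.868  92.955 -11.471]
top board_1 0.95 510 [214. 267.  20.  23.] z med/p98 0.0143 0.0215 rgb [120. 151. 126.] rect [ 0.397  0.269 65.276 52.741  0.238]
top board_1 0.72 593 [253. 233.  22.  32.] z med/p98 0.0145 0.0218 rgb [113. 138. 118.] rect [ 0.488  0.172 77.363 56.149 -5.368]
top board_1 0.72 567 [216. 192.  24.  32.] z med/p98 0.0143 0.0212 rgb [109. 133. 113.] rect [ 0.593  0.266 72.89  56.591 -1.35 ]
top board_1 0.64 564 [258. 195.  22.  26.] z med/p98 0.0143 0.0217 rgb [111. 137. 116.] rect [ 0.589  0.165 75.64  53.162  0.916]
top board_1 0.61 542 [250. 273.  18.  26.] z med/p98 0.0145 0.021 rgb [122. 152. 128.] rect [ 0.386  0.177 68.467 52.255  1.232]
top board_1 0.58 558 [216. 233.  22.  29.] z med/p98
[... 1915 characters left out ...]
 sink 0.85 702 [343. 246.  34.  32.] z med/p98 0.0326 0.0447 rgb [144. 149. 139.] rect [ 5.31000e-01 -4.50000e-02  1.23299e+02  7.15540e+01  6.45850e+01]
side post_3 0.81 453 [368. 372.  17.  36.] z med/p98 0.0412 0.0818 rgb [152. 152. 141.] rect [ 0.411 -0.414 83.142 28.598 64.585]
side post_3 0.73 395 [333. 392.  17.  36.] z med/p98 0.0334 0.0683 rgb [159. 158. 146.] rect [ 0.34  -0.43  67.744 27.755 67.875]
side post_3 0.55 215 [378. 298.  18.  24.] z med/p98 0.028 0.0541 rgb [170. 169. 156.] rect [ 0.521 -0.247 66.792 26.305 61.993]
side post_3 0.42 1993 [295. 218. 128.  56.] z med/p98 0.0002 0.0035 rgb [33. 34. 33.] rect [ 4.64000e-01  1.37000e-01  2.86235e+02  2.18396e+02 -1.87700e+00]
```

Post on the nest tops out at 0.054 (12+42), the idle ones at 0.068 and 0.082, so post_3 is in use and three boards are needed. Nest seat ≈ (0.451,-0.200), axis -17.2°. Next is a planning helper, starting with the board at (0.589,0.165).

```bash
cat >> h.py <<'E'
def plan(x,y,z,close_deg):
    """closing axis at close_deg (mod 180) in world; prints turn (rad) and shifts (cm) in the tool axes after the turn"""
    o=r.get_obs();p=o['position'];M=R.from_rotvec(o['eef_rot']).as_matrix()
    cur=np.degrees(np.arctan2(M[1,1],M[0,1]));dw=(close_deg-cur+90)%180-90
    turn=-np.radians(dw)                      # tool z points down
    M2=M@R.from_euler('z',turn).as_matrix();s=M2.T@(np.array([x,y,z])-p)*100
    print('t',round(o['time_s'],1),'pos',p.round(4),'closeaxis',cur.round(1),'tilt',M[2,2].round(4),'w',round(o['gripper_width'],4),'q7',o['joint_pos'][6].round(2),'| turn',turn.round(3),'shift cm',s.round(2))
E
python3 -c "
from h import *
plan(.589,.165,.12,90.9)"
```

```text
t 1.7 pos [0.2368 0.6852 0.2313] closeaxis 70.9 tilt -1.0 w 0.0856 q7 -0.03 | turn -0.348 shift cm [-34.39 -52.57  11.13]
```

arm_command(
  moves=[
    [-1,0,0,0,-0.116],
    [-1,0,0,0,-0.116],
    [-1,0,0,0,-0.116],
    [-1,-2.5,-3.7,0.5,0],
    [-1,-2.5,-3.7,0.5,0],
    [-1,-2.5,-3.7,0.5,0],
    [-1,-2.5,-3.7,0.5,0],
    [-1,-2.5,-3.7,0.5,0],
    [-1,-2.5,-3.7,0.5,0],
    [-1,-2.5,-3.7,0.5,0],
  ],
  grip_force=40,
)

```text
time_s: 2.7
position: [0.4168, 0.4275, 0.1964]
eef_rot: [-0.024, 3.141, 0.001]
force: [-0.1, -0.6, -0.6]
gripper_width: 0.0856
grasp_force: 0.0
```

arm_command(
  moves=[
    [-1,-2.4,-3.8,0.8,0],
    [-1,-2.4,-3.8,0.8,0],
    [-1,-2.4,-3.8,0.8,0],
    [-1,-2.4,-3.8,0.8,0],
    [-1,-2.4,-3.8,0.8,0],
    [-1,-2.4,-3.8,0.8,0],
    [-1,-2.4,-3.8,0.8,0],
    [-1,0,0,0,0],
    [-1,0,0,0,0],
  ],
)

```text
time_s: 3.6
position: [0.5886, 0.1636, 0.1401]
eef_rot: [0.018, -3.142, 0.001]
force: [-0.4, 1.3, 0.7]
gripper_width: 0.0852
grasp_force: 0.0
```

```bash
python3 -c "
from h import *
plan(.589,.165,.005,90.9)"
```

```text
t 3.6 pos [0.5886 0.1636 0.1401] closeaxis 90.7 tilt -1.0 w 0.0852 q7 1.2 | turn -0.004 shift cm [-0.05  0.14 13.51]
```

arm_command(
  moves=[
    [-1,0,0.1,4,0],
    [-1,0,0,4,0],
    [-1,0,0,3,0],
    [-1,0,0,2,0],
    [-1,0,0,0.6,0],
    [0.1,0,0,0,0],
    [0.6,0,0,0,0],
    [1,0,0,0,0],
    [1,0,0,0,0],
    [1,0,0,0,0],
  ],
)

```text
time_s: 4.6
position: [0.5889, 0.1673, 0.006]
eef_rot: [-0.024, 3.139, 0.002]
force: [-0.9, 0.4, 6.0]
gripper_width: 0.0504
grasp_force: 42.4
```

arm_command(
  moves=[
    [1,0,0,0,0],
    [1,0,0,0,0],
    [1,0,0,-1,0],
    [1,0,0,-2,0],
    [1,0,0,-3,0],
    [1,0,0,-3,0],
    [1,0,0,-3,0],
    [1,0,0,0,0],
  ],
)

```text
time_s: 5.4
position: [0.5908, 0.1672, 0.1291]
eef_rot: [-0.023, 3.133, 0.004]
force: [0.2, -0.3, -1.0]
gripper_width: 0.0511
grasp_force: 41.9
```

```bash
python3 -c "
from h import *
print(r.get_obs()['grasp_force'],r.get_obs()['force'])
plan(.451,-.2,.12,72.8)
img('side','s1.png')"
```

```text
41.92186117172241 [ 0.22846976 -0.29646697 -1.01477017]
t 5.4 pos [0.5908 0.1672 0.1291] closeaxis 90.8 tilt -1.0 w 0.0511 q7 1.2 | turn 0.315 shift cm [  2.5  -39.21   0.69]
```

View pics/s1.png

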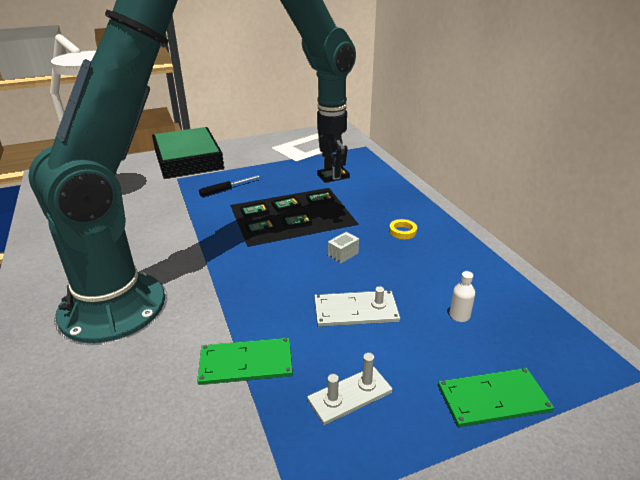

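Board 1 is held level at about (333,174) in the side view. Carry it to the seat.

arm_command(
  moves=[
    [1,0,0,-1,0.105],
    [1,0,0,0,0.105],
    [1,0,0,0,0.105],
    [1,0.3,-4.4,0,0],
    [1,0.3,-4.4,0,0],
    [1,0.3,-4.4,0,0],
    [1,0.3,-4.4,0,0],
    [1,0.3,-4.4,0,0],
    [1,0.3,-4.4,0,0],
    [1,0.3,-4.4,0,0],
  ],
)

```text
time_s: 6.45
position: [0.4748, -0.1229, 0.1335]
eef_rot: [-0.468, -3.104, 0.0]
force: [1.2, -1.4, -1.1]
gripper_width: 0.0506
grasp_force: 46.6
```

arm_command(
  moves=[
    [1,0.4,-4.4,0,0],
    [1,0,-4,0,0],
    [1,0,0,1,0],
    [1,0,0,3,0],
    [1,0,0,2,0],
    [1,0,0,0,0],
  ],
)

```text
time_s: 7.05
position: [0.4457, -0.1992, 0.0715]
eef_rot: [-0.467, -3.1, -0.003]
force: [-0.2, 0.2, -0.5]
gripper_width: 0.0508
grasp_force: 46.6
```

```bash
python3 -c "
from h import *
plan(.451,-.2,.017,72.8)"
```

```text
t 7.0 pos [ 0.4457 -0.1992  0.0715] closeaxis 72.9 tilt -1.0 w 0.0508 q7 1.6 | turn 0.001 shift cm [-0.57  0.08  5.45]
```

arm_command(
  moves=[
    [1,-0.6,0.1,2,0],
    [1,0,0,2,0],
    [1,0,0,0.8,0],
    [1,0,0,0.4,0],
    [1,0,0,0.2,0],
    [1,0,0,0,0],
  ],
)

```text
time_s: 7.65
position: [0.4544, -0.2015, 0.0208]
eef_rot: [0.469, 3.106, -0.0]
force: [-0.3, 1.1, -0.9]
gripper_width: 0.0507
grasp_force: 46.6
```

```bash
python3 -c "
from h import *
plan(.451,-.2,.017,72.8);print(r.get_obs()['force'])"
```

```text
t 7.7 pos [ 0.4544 -0.2015  0.0208] closeaxis 72.8 tilt -1.0 w 0.0507 q7 1.6 | turn 0.001 shift cm [0.37 0.04 0.38]
[-0.34893011  1.1469215  -0.91079046]
```

arm_command(
  moves=[
    [1,0.3,0,0.2,0],
    [1,0,0,0.2,0],
    [1,0,0,0,0],
    [1,0,0,0,0],
  ],
)

```text
time_s: 8.05
position: [0.4514, -0.2006, 0.0164]
eef_rot: [0.469, 3.106, -0.0]
force: [0.4, -0.6, -1.0]
gripper_width: 0.0508
grasp_force: 46.6
```

arm_command(
  moves=[
    [0.2,0,0,0,0],
    [-0.3,0,0,0,0],
    [-1,0,0,0,0],
    [-1,0,0,0,0],
    [-1,0,0,0,0],
    [-1,0,0,-2,0],
    [-1,0,0,-4,0],
    [-1,0,0,-4,0],
    [-1,0,4,0,0],
    [-1,0,4,0,0],
  ],
)

```text
time_s: 9.05
position: [0.476, -0.1251, 0.118]
eef_rot: [0.476, 3.101, -0.001]
force: [0.6, -0.2, -0.6]
gripper_width: 0.0855
grasp_force: 0.0
```

arm_command(
  moves=[
    [-1,0,4,0,0],
    [-1,0,4,0,0],
    [-1,0,4,0,0],
    [-1,0,4,0,0],
    [-1,0,4,0,0],
    [-1,0,4,0,0],
    [-1,0,0,0,0],
  ],
)

```text
time_s: 9.75
position: [0.5479, 0.1134, 0.1166]
eef_rot: [0.453, 3.106, 0.008]
force: [0.7, -0.1, -0.5]
gripper_width: 0.0857
grasp_force: 0.0
```

```bash
cat >> h.py <<'E'
def ask(n,ts,h):
    d=img(n)
    for t in ts:
        for q in r.trace(n,t):
            m=q['pixels']
            if m.sum()>20: print(n,t,round(q['confidence'],2),np.round(q['bbox']),'rect',np.round(rect(d,m,h),4))
    return d
E
python3 -c "
from h import *
d=ask('top',['board_1','nest','sink'],.026)
c=d['image'][190:290,340:450,::-1];cv2.imwrite('pics/t1.png',cv2.resize(c,None,fx=5,fy=5,interpolation=2))
d=ask('side',['board_1'],.026)
c=d['image'][270:340,300:420,::-1];cv2.imwrite('pics/t2.png',cv2.resize(c,None,fx=6,fy=6,interpolation=2))
plan(.488,.174,.12,84.6)"
```

```text
top board_1 0.81 [395. 247.  29.  32.] rect [  0.4543  -0.2003  73.9767  53.1764 -17.0979]
top board_1 0.79 [213. 192.  20.  28.] rect [ 0.592   0.2685 73.1986 44.0033 -5.4292]
top nest 0.91 [509. 189.  41.  63.] rect [  0.6067  -0.5039 172.078   92.2904 -11.8198]
top nest 0.76 [419. 335.  52.  74.] rect [  0.2308  -0.2641 171.263   90.4982 -14.909 ]
top nest 0.7 [397. 236.  50.  70.] rect [  0.4846  -0.2084 171.8743  90.9086 -17.1026]
top nest 0.23 [478. 287.  22.  12.] rect [  0.3453  -0.4197  38.9357  28.1702 -89.7607]
top sink 0.59 [326. 211.  23.  28.] rect [ 5.45600e-01 -1.25000e-02  6.84370e+01  4.71114e+01  2.11697e+01]
side board_1 0.89 [261. 227.  29.  23.] rect [  0.3783   0.1475  79.2347  77.2742 -87.6423]
side board_1 0.89 [254. 211.  32.  17.] rect [ 0.389   0.2357 74.9485 72.9146 89.3476]
side board_1 0.73 [296. 220.  29.  18.] rect [ 0.4775  0.1414 80.7298 79.857  84.5649]
side board_1 0.73 [287. 204.  29.  16.] rect [ 0.4814  0.2377 81.1624 75.5251  4.5705]
side board_1 0.69 [319. 201.  28.  17.] rect [ 0.5802  0.2337 74.8734 74.6258 87.2904]
side board_1 0.65 [340. 303.  33.  26.] rect [  0.4509  -0.2111  71.953   67.6739 -18.2474]
side board_1 0.58 [357. 309.  87.  36.] rect [  0.4758  -0.235  171.9987  99.7923 -18.2011]
t 10.1 pos [0.5452 0.103  0.1162] closeaxis 72.7 tilt -1.0 w 0.0852 q7 1.06 | turn -0.208 shift cm [ 6.36  6.53 -0.38]
```

View pics/t1.png

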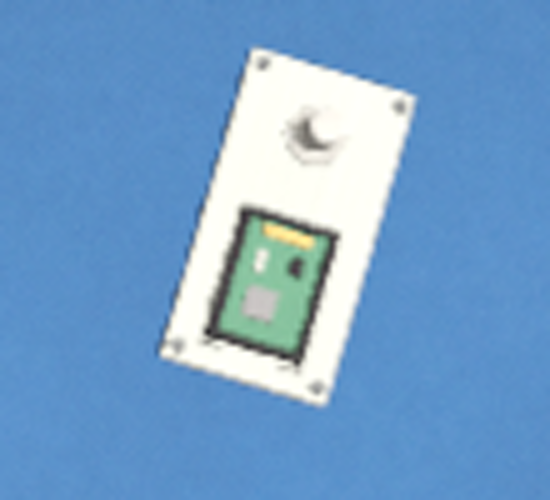

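View pics/t2.png

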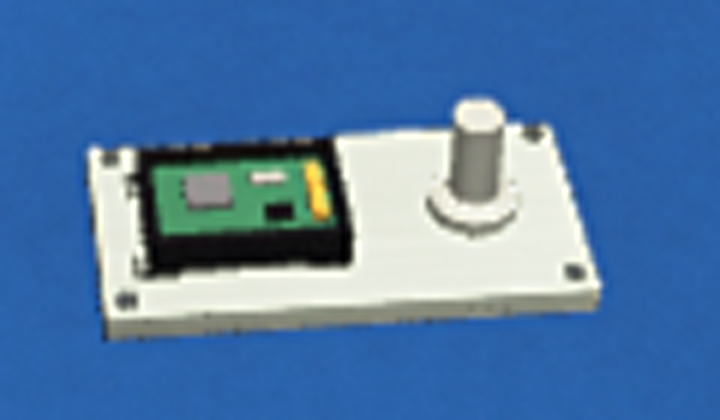

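Board 1 sits on the seat in both crops, about 3 mm towards +x (crop gap ~33 px at the low end against 26 expected) and centred in y, well aligned. On to board 2 at (0.490,0.174).

arm_command(
  moves=[
    [-1,0,0,0,-0.104],
    [-1,0,0,0,-0.104],
    [-1,3.1,3.2,0,0],
    [-1,3.1,3.3,1,0],
    [-1,0,0,1,0],
    [-1,0,0,0,0],
    [-1,0,0,0,0],
  ],
)

```text
time_s: 10.75
position: [0.4906, 0.1738, 0.0964]
eef_rot: [0.148, 3.138, -0.002]
force: [0.4, -0.2, -0.6]
gripper_width: 0.0855
grasp_force: 0.0
```

```bash
python3 -c "
from h import *
plan(.490,.174,.006,84.8)"
```

```text
t 10.8 pos [0.4906 0.1738 0.0964] closeaxis 84.6 tilt -1.0 w 0.0855 q7 1.06 | turn -0.004 shift cm [0.07 0.03 9.04]
```

arm_command(
  moves=[
    [-1,0,0,4,0],
    [-1,0,0,3,0],
    [-1,0,0,1.6,0],
    [-1,0,0,0.4,0],
    [0.1,0,0,0,0],
    [0.6,0,0,0,0],
    [1,0,0,0,0],
    [1,0,0,0,0],
    [1,0,0,0,0],
    [1,0,0,0,0],
  ],
)

```text
time_s: 11.75
position: [0.4911, 0.1752, 0.0077]
eef_rot: [0.145, 3.136, 0.001]
force: [0.4, -1.2, 7.1]
gripper_width: 0.0502
grasp_force: 41.9
```

arm_command(
  moves=[
    [1,0,0,0,0],
    [1,0,0,-1,0],
    [1,0,0,-3,0],
    [1,0,0,-4,0],
    [1,0,0,-4,0.104],
    [1,0,0,0,0.104],
    [1,0,0,0,0],
    [1,0,0,0,0],
  ],
)

```text
time_s: 12.55
position: [0.4893, 0.1757, 0.1265]
eef_rot: [-0.465, -3.107, 0.0]
force: [-0.4, -0.1, -1.1]
gripper_width: 0.0502
grasp_force: 42.1
```

```bash
python3 -c "
from h import *
print(r.get_obs()['grasp_force'])
plan(.451,-.2005,.08,72.8)"
```

```text
42.10547983646393
t 12.6 pos [0.4893 0.1757 0.1265] closeaxis 73.0 tilt -1.0 w 0.0502 q7 0.92 | turn 0.003 shift cm [ -7.46 -37.07   4.65]
```

arm_command(
  moves=[
    [1,-0.8,-4.1,0,0],
    [1,-0.8,-4.1,0,0],
    [1,-0.8,-4.1,0,0],
    [1,-0.8,-4.1,0,0],
    [1,-0.8,-4.1,0,0],
    [1,-0.8,-4.1,0,0],
    [1,-0.8,-4.1,0,0],
    [1,-0.9,-4.1,0,0],
    [1,-1.0,-4.2,0,0],
    [1,0,0,0,0],
  ],
)

```text
time_s: 13.55
position: [0.4507, -0.2074, 0.1256]
eef_rot: [-0.484, -3.104, 0.005]
force: [-0.5, 0.9, -0.7]
gripper_width: 0.0505
grasp_force: 42.2
```

arm_command(
  moves=[
    [1,0,0,2,0],
    [1,0,0,2,0],
    [1,0,0,2,0],
    [1,0,0,0,0],
    [1,0,0,0,0],
  ],
)

```text
time_s: 14.05
position: [0.4517, -0.1994, 0.0657]
eef_rot: [-0.467, -3.104, -0.001]
force: [0.0, 0.2, -0.7]
gripper_width: 0.0505
grasp_force: 42.1
```

```bash
python3 -c "
from h import *
plan(.451,-.2005,.032,72.8)"
```

```text
t 14.1 pos [ 0.4517 -0.1994  0.0657] closeaxis 72.9 tilt -1.0 w 0.0505 q7 1.61 | turn 0.002 shift cm [ 0.03 -0.12  3.37]
```

arm_command(
  moves=[
    [1,0,-0.1,1.5,0],
    [1,0,0,1.2,0],
    [1,0,0,0.4,0],
    [1,0,0,0.2,0],
    [1,0,0,0.1,0],
    [1,0,0,0,0],
  ],
)

```text
time_s: 14.65
position: [0.4523, -0.2011, 0.0325]
eef_rot: [0.469, 3.106, -0.0]
force: [-0.2, -0.1, -0.0]
gripper_width: 0.0505
grasp_force: 42.2
```

arm_command(
  moves=[
    [0.2,0,0,0,0],
    [-0.3,0,0,0,0],
    [-1,0,0,0,0],
    [-1,0,0,0,0],
    [-1,0,0,0,0],
    [-1,0,0,-2,0],
    [-1,0,0,-4,0],
    [-1,0,0,-4,0],
    [-1,0,4,0,0],
    [-1,0,4,0,0],
  ],
)

```text
time_s: 15.65
position: [0.4768, -0.1255, 0.1341]
eef_rot: [0.476, 3.101, -0.001]
force: [0.3, 0.4, 0.2]
gripper_width: 0.0854
grasp_force: 0.0
```

arm_command(
  moves=[
    [-1,0,4,0,0],
    [-1,0,4,0,0],
    [-1,0,4,0,0],
    [-1,0,4,0,0],
    [-1,0,4,0,0],
    [-1,0,4,0,0],
    [-1,0,4,0,0],
    [-1,0,4,0,0],
    [-1,0,0,0,0],
    [-1,0,0,0,0],
  ],
)

```text
time_s: 16.65
position: [0.5699, 0.1826, 0.1321]
eef_rot: [-0.464, -3.107, -0.0]
force: [-1.0, -1.4, -0.4]
gripper_width: 0.0856
grasp_force: 0.0
```

```bash
python3 -c "
from h import *
d=ask('top',['board_1'],.04)
a=d['image'][190:290,340:450,::-1]
d=ask('side',['sink'],.04)
c=d['image'][270:340,300:420,::-1]
a=cv2.resize(a,(420,382),interpolation=2);c=cv2.resize(c,(380,222),interpolation=2)
o=np.zeros((382,800,3),np.uint8);o[:,:420]=a;o[:222,420:]=c;cv2.imwrite('pics/t3.png',o)
plan(.594,.268,.1,90)"
```

```text
top board_1 0.9 [396. 250.  19.  31.] rect [  0.4494  -0.1994  72.8628  52.7233 -16.5963]
top board_1 0.58 [250. 272.  19.  28.] rect [ 0.3862  0.1732 69.3891 51.2379  1.2316]
side sink 0.76 [344. 249.  30.  29.] rect [ 5.350000e-01 -3.780000e-02  1.039568e+02  8.453480e+01  2.230340e+01]
t 16.9 pos [0.5698 0.1791 0.1322] closeaxis 72.7 tilt -1.0 w 0.0857 q7 0.95 | turn -0.302 shift cm [-2.42  8.9   3.21]
```

View pics/t3.png

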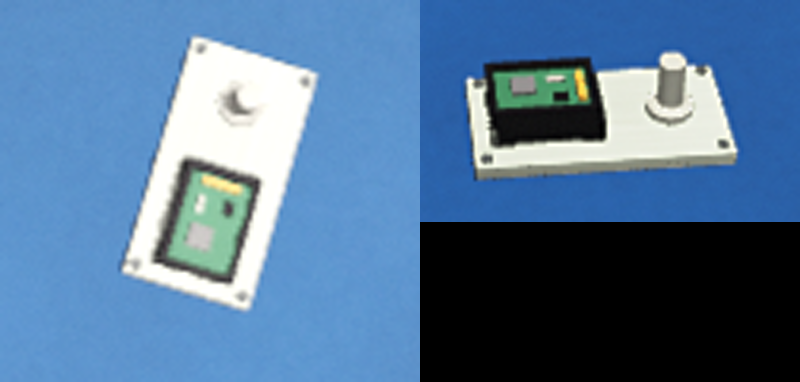

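Two boards stacked flush in both crops, slightly below the post top. Third board at (0.594,0.268).

arm_command(
  moves=[
    [-1,0,0,0,-0.095],
    [-1,0,0,0,-0.095],
    [-1,0,0,0,-0.095],
    [-1,-1.2,4.4,1.5,0],
    [-1,-1.2,4.4,1.5,0],
    [-1,0,0,0,0],
    [-1,0,0,0,0],
  ],
)

```text
time_s: 17.55
position: [0.595, 0.269, 0.1016]
eef_rot: [-0.021, -3.14, 0.001]
force: [-0.9, -0.1, -0.1]
gripper_width: 0.0853
grasp_force: 0.0
```

```bash
python3 -c "
from h import *
plan(.594,.269,.007,88.9)"
```

```text
t 17.6 pos [0.595  0.269  0.1016] closeaxis 89.2 tilt -1.0 w 0.0853 q7 1.06 | turn 0.006 shift cm [ 0.09 -0.    9.46]
```

arm_command(
  moves=[
    [-1,0.1,0,4,0],
    [-1,0,0,3,0],
    [-1,0,0,1.6,0],
    [-1,0,0,0.8,0],
    [0.1,0,0,0,0],
    [0.6,0,0,0,0],
    [1,0,0,0,0],
    [1,0,0,0,0],
    [1,0,0,0,0],
    [1,0,0,0,0],
  ],
)

```text
time_s: 18.55
position: [0.5958, 0.269, 0.0101]
eef_rot: [0.024, 3.139, 0.001]
force: [-1.2, -0.9, 6.5]
gripper_width: 0.05
grasp_force: 41.6
```

arm_command(
  moves=[
    [1,0,0,0,0],
    [1,0,0,-1,0],
    [1,0,0,-3,0],
    [1,0,0,-4,0.096],
    [1,0,0,-4,0.096],
    [1,0,0,0,0.096],
    [1,0,0,0,0],
    [1,0,0,0,0],
  ],
)

```text
time_s: 19.35
position: [0.5936, 0.2688, 0.1281]
eef_rot: [-0.47, -3.105, 0.001]
force: [-0.2, 0.1, -0.8]
gripper_width: 0.0498
grasp_force: 41.8
```

```bash
python3 -c "
from h import *
print(r.get_obs()['grasp_force'])
plan(.451,-.2005,.08,72.8)"
```

```text
41.77761733531952
t 19.4 pos [0.5936 0.2688 0.1281] closeaxis 72.8 tilt -1.0 w 0.0498 q7 0.85 | turn 0.0 shift cm [ -0.26 -49.05   4.85]
```

arm_command(
  moves=[
    [1,0,-4.5,0,0],
    [1,0,-4.5,0,0],
    [1,0,-4.5,0,0],
    [1,0,-4.5,0,0],
    [1,0,-4.5,0,0],
    [1,0,-4.5,0,0],
    [1,0,-4.5,0,0],
    [1,0,-4.5,0,0],
    [1,0,-4.5,0,0],
    [1,-0.2,-4.5,0,0],
  ],
)

```text
time_s: 20.35
position: [0.4603, -0.1625, 0.1274]
eef_rot: [-0.47, -3.103, -0.001]
force: [0.5, -0.7, -0.2]
gripper_width: 0.0495
grasp_force: 41.8
```

arm_command(
  moves=[
    [1,0,-4,1,0],
    [1,0,0,2,0],
    [1,0,0,1,0],
    [1,0,0,0,0],
    [1,0,0,0,0],
  ],
)

```text
time_s: 20.85
position: [0.4506, -0.198, 0.088]
eef_rot: [-0.469, -3.105, -0.002]
force: [-0.1, 0.3, 0.1]
gripper_width: 0.0499
grasp_force: 41.8
```

```bash
python3 -c "
from h import *
plan(.4515,-.2005,.048,72.8)"
```

```text
t 20.9 pos [ 0.4506 -0.198   0.088 ] closeaxis 72.8 tilt -1.0 w 0.0499 q7 1.61 | turn 0.0 shift cm [-0.17 -0.21  3.99]
```

arm_command(
  moves=[
    [1,-0.1,-0.2,1.5,0],
    [1,0,0,1.5,0],
    [1,0,0,0.5,0],
    [1,0,0,0.3,0],
    [1,0,0,0.2,0],
    [1,0,0,0,0],
  ],
)

```text
time_s: 21.45
position: [0.4511, -0.2016, 0.0487]
eef_rot: [0.473, 3.105, -0.0]
force: [0.3, 0.3, -1.4]
gripper_width: 0.0498
grasp_force: 41.8
```

arm_command(
  moves=[
    [0.2,0,0,0,0],
    [-0.3,0,0,0,0],
    [-1,0,0,0,0],
    [-1,0,0,0,0],
    [-1,0,0,0,0],
    [-1,0,0,-2,0],
    [-1,0,0,-4,0],
    [-1,0,0,-4,0],
    [-1,0,4,0,0],
    [-1,0,4,0,0],
  ],
)

```text
time_s: 22.45
position: [0.4756, -0.1263, 0.1501]
eef_rot: [0.48, 3.1, -0.001]
force: [0.1, 0.1, -0.3]
gripper_width: 0.0854
grasp_force: 0.0
```

arm_command(
  moves=[
    [-1,0,4,0,0],
    [-1,0,4,0,0],
    [-1,0,4,0,0],
    [-1,0,4,0,0],
    [-1,0,4,0,0],
    [-1,0,4,0,0],
    [-1,0,4,0,0],
    [-1,0,4,0,0],
    [-1,0,0,0,0],
    [-1,0,0,0,0],
  ],
)

```text
time_s: 23.45
position: [0.5696, 0.1815, 0.148]
eef_rot: [-0.469, -3.106, 0.0]
force: [0.7, -0.3, -0.2]
gripper_width: 0.0853
grasp_force: 0.0
```

```bash
python3 -c "
from h import *
d=ask('top',['board_1'],.054)
for q in r.trace('top','sink'): print('sink',q['confidence'],np.round(rect(d,q['pixels'],.044),4))
a=d['image'][190:290,300:410,::-1]
d=img('side');P=cloud(d)
for q in r.trace('side','board_1')+r.trace('side','post_3')+r.trace('side','sink'): print(np.round(q['bbox']),np.nanpercentile(P[q['pixels']][:,2],97).round(4))
c=d['image'][230:340,300:420,::-1]
a=cv2.resize(a,(400,364),interpolation=2);c=cv2.resize(c,(397,364),interpolation=2)
cv2.imwrite('pics/t4.png',np.hstack([a,c]))
for n in ('top','side'):
  d=img(n);m=[q for q in r.trace(n,'parts_mat')];print(n,[np.round(rect(d,q['pixels'],.002),4) for q in m])
plan(.544,-.012,.12,114)"
```

```text
top board_1 0.84 [250. 273.  21.  28.] rect [ 0.3847  0.1722 70.6021 53.0909  0.9891]
top board_1 0.58 [396. 246.  30.  35.] rect [  0.4486  -0.2     71.1189  51.9878 -19.0668]
sink 0.6 [ 5.43300e-01 -1.27000e-02  6.55705e+01  4.52174e+01  2.11656e+01]
[262. 227.  31.  19.] 0.0159
[254. 210.  32.  16.] 0.0161
[287. 205.  26.  16.] 0.0159
[337. 300.  37.  18.] 0.038
[339. 296.  32.  24.] 0.0541
[342. 312.  33.   9.] 0.0244
[379. 297.  18.  24.] 0.0537
[334. 392.  12.  30.] 0.0678
[367. 371.  19.  36.] 0.0815
[339. 308.  36.   7.] 0.0378
[377. 299.  18.  19.] 0.0536
[337. 296.  33.  25.] 0.054
[344. 248.  32.  26.] 0.0444
top []
side [array([ 4.896000e-01,  2.131000e-01,  3.094878e+02,  2.429110e+02,
       -9.306000e-01])]
t 24.0 pos [0.57   0.1797 0.1484] closeaxis 72.6 tilt -1.0 w 0.0854 q7 0.93 | turn -0.722 shift cm [ 10.17 -16.46   2.84]
```

View pics/t4.png

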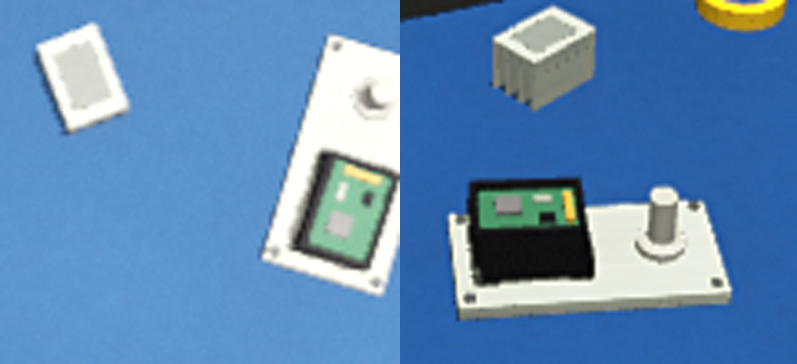

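Stack top measures 0.054, same as the post (0.0537); the crops show three boards flush. The sink is at (0.543,-0.013), axis ≈21.5°, fins down. The tool can't tilt, so I'll roll the sink about its x axis twice, pushing it over the mat edge (y≈0.097), a fixed 2 mm stop. First, pick it up.

arm_command(
  moves=[
    [-1,0,0,0,-0.135],
    [-1,0,0,0,-0.135],
    [-1,0,0,0,-0.135],
    [-1,0,0,0,-0.135],
    [-1,0,0,0,-0.135],
    [-1,0,0,0,0],
    [-1,0,0,0,0],
  ],
)

```text
time_s: 24.7
position: [0.57, 0.1799, 0.1483]
eef_rot: [0.576, -3.088, -0.0]
force: [-0.7, 0.0, 0.2]
gripper_width: 0.0853
grasp_force: 0.0
```

```bash
python3 -c "
from h import *
plan(.5435,-.0125,.1,111.5)"
```

```text
t 24.7 pos [0.57   0.1799 0.1483] closeaxis 111.1 tilt -1.0 w 0.0853 q7 1.44 | turn -0.006 shift cm [  9.52 -16.93   4.83]
```

arm_command(
  moves=[
    [-1,2.1,-3.8,0,0],
    [-1,2.1,-3.8,0,0],
    [-1,2.1,-3.8,0,0],
    [-1,2.1,-3.8,1,0],
    [-1,1.1,-1.7,3,0],
    [-1,0,0,0,0],
    [-1,0,0,0,0],
  ],
)

```text
time_s: 25.4
position: [0.5428, -0.0117, 0.108]
eef_rot: [0.578, -3.087, -0.001]
force: [0.4, 1.9, -0.2]
gripper_width: 0.0853
grasp_force: 0.0
```

```bash
python3 -c "
from h import *
plan(.5435,-.0125,.012,111.5)"
```

```text
t 25.4 pos [ 0.5428 -0.0117  0.108 ] closeaxis 111.2 tilt -1.0 w 0.0853 q7 1.73 | turn -0.005 shift cm [-0.05 -0.11  9.6 ]
```

arm_command(
  moves=[
    [-1,0,-0.1,4,0],
    [-1,0,0,4,0],
    [-1,0,0,1.5,0],
    [0,0,0,0,0],
    [0.6,0,0,0,0],
    [1,0,0,0,0],
    [1,0,0,0,0],
    [1,0,0,0,0],
    [1,0,0,0,0],
  ],
  grip_force=60,
)

```text
time_s: 26.3
position: [0.545, -0.0125, 0.0153]
eef_rot: [-0.581, 3.083, -0.001]
force: [-0.6, 1.2, 6.3]
gripper_width: 0.0428
grasp_force: 62.3
```

arm_command(
  moves=[
    [1,0,0,0,0],
    [1,0,0,-1,0],
    [1,0,0,-3,0],
    [1,0,0,0,0.126],
    [1,0,0,0,0.126],
    [1,0,0,0,0.126],
    [1,0,0,0,0],
    [1,0,0,0,0],
  ],
)

```text
time_s: 27.1
position: [0.543, -0.0129, 0.0537]
eef_rot: [-0.005, -3.142, 0.0]
force: [0.2, -0.1, -3.2]
gripper_width: 0.0429
grasp_force: 62.0
```

```bash
python3 -c "
from h import *
print(r.get_obs()['grasp_force'],r.get_obs()['force'])
plan(.540,.068,.014,89.5)"
```

```text
62.018631398677826 [ 0.19124556 -0.05591797 -3.17943012]
t 27.1 pos [ 0.543  -0.0129  0.0537] closeaxis 89.8 tilt -1.0 w 0.0429 q7 1.47 | turn 0.006 shift cm [0.38 8.08 3.97]
```

arm_command(
  moves=[
    [1,0.4,2.7,0,0],
    [1,0,2.7,0,0],
    [1,0,2.7,0,0],
    [1,0,0,2,0],
    [1,0,0,1.2,0],
    [1,0,0,0.5,0],
    [1,0,0,0.1,0],
    [1,0,0,0,0],
  ],
)

```text
time_s: 27.9
position: [0.5392, 0.0672, 0.0154]
eef_rot: [-0.01, -3.14, 0.001]
force: [-0.4, 0.3, -2.5]
gripper_width: 0.0428
grasp_force: 62.2
```

arm_command(
  moves=[
    [0.3,0,0,0,0],
    [0,0,0,0,0],
    [-1,0,0,0,0],
    [-1,0,0,0,0],
    [-1,0,0,-3,0],
    [-1,0,0,-4,0],
    [-1,0,-4,0,0],
    [-1,0,-4,0,0],
    [1,0,-2,0,0],
    [1,0,0,0,0],
  ],
)

```text
time_s: 28.9
position: [0.5391, -0.0364, 0.0857]
eef_rot: [0.02, 3.141, -0.004]
force: [-0.7, 0.8, -1.0]
gripper_width: 0.0589
grasp_force: 0.0
```

```bash
python3 -c "
from h import *
d=ask('top',['sink'],.044)
a=d['image'][150:290,220:380,::-1]
d=img('side')
c=d['image'][170:290,260:400,::-1]
a=cv2.resize(a,(400,350),interpolation=2);c=cv2.resize(c,(400,350),interpolation=2)
cv2.imwrite('pics/t5.png',np.hstack([a,c]))
plan(.54,.0,.04,89.5)"
```

```text
top sink 0.78 [294. 214.  17.  26.] rect [ 0.5387  0.0682 65.428  43.9291  0.5042]
top sink 0.36 [309. 145.  29.  28.] rect [7.24300e-01 2.17000e-02 7.26212e+01 6.82426e+01 2.25600e-01]
t 29.1 pos [ 0.5394 -0.0306  0.0854] closeaxis 89.7 tilt -1.0 w 0.0363 q7 1.51 | turn 0.004 shift cm [-0.03  3.05  4.54]
```

View pics/t5.png

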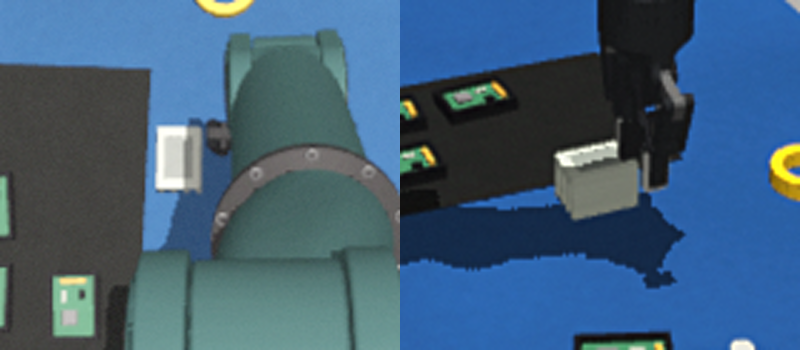

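Sink is parallel to the mat edge with a gap of ≈8 mm (crop columns 147→157). Now push it over from the -y side, at tip height 39 mm.

arm_command(
  moves=[
    [1,0,2,2,0],
    [1,0,0,2.6,0],
    [1,0,1,0,0],
    [1,0,1,0,0],
    [1,0,1,0,0],
    [1,0,0.5,0,0],
    [1,0,0.5,0,0],
    [1,0,0.5,0,0],
    [1,0,0.5,0,0],
  ],
)

```text
time_s: 29.95
position: [0.5398, 0.0382, 0.0397]
eef_rot: [0.01, 3.141, -0.0]
force: [0.2, 0.2, 0.8]
gripper_width: -0.0001
grasp_force: 0.0
```

arm_command(
  moves=[
    [1,0,0.5,0,0],
    [1,0,0.5,0,0],
    [1,0,0.5,0,0],
    [1,0,0.5,0,0],
    [1,0,0.4,0,0],
  ],
)

```text
time_s: 30.45
position: [0.5394, 0.0566, 0.0401]
eef_rot: [-0.016, -3.14, 0.01]
force: [-1.7, -16.2, 15.7]
gripper_width: -0.0
grasp_force: 10.0
```

```bash
python3 -c "
from h import *
print(r.get_obs()['force'])
d=img('side')
c=d['image'][170:290,260:400,::-1]
cv2.imwrite('pics/t6.png',cv2.resize(c,(560,480),interpolation=2))
plan(.54,.075,.04,89.5)"
```

```text
[ -1.71166722 -16.17305449  15.7123744 ]
t 30.5 pos [0.5394 0.0565 0.0403] closeaxis 89.4 tilt -1.0 w 0.0003 q7 1.37 | turn -0.002 shift cm [-0.04  1.86  0.02]
```

View pics/t6.png

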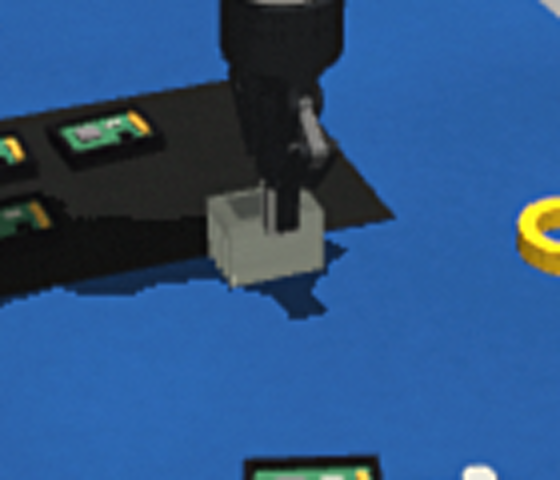

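The sink is against the mat edge with the fingertips on its upper edge (crop ~(285,230)). Reaction of 16 N back and 16 N up shows that friction makes the contact rise with the face, so I push along the arc: forward and up.

arm_command(
  moves=[
    [1,0,0.2,-0.4,0],
    [1,0,0.4,-0.4,0],
    [1,0,0.4,-0.4,0],
    [1,0,0.4,-0.3,0],
    [1,0,0.4,-0.2,0],
    [1,0,0.4,-0.2,0],
  ],
)

```text
time_s: 31.1
position: [0.5397, 0.0857, 0.0582]
eef_rot: [-0.007, -3.141, -0.002]
force: [-0.3, 0.4, -0.7]
gripper_width: 0.0001
grasp_force: 0.0
```

```bash
python3 -c "
from h import *
print(r.get_obs()['force'])
d=img('side')
c=d['image'][170:290,260:400,::-1]
cv2.imwrite('pics/t7.png',cv2.resize(c,(560,480),interpolation=2))
plan(.54,.075,.04,89.5)"
```

```text
[-0.27504931  0.44509992 -0.73300159]
t 31.1 pos [0.5399 0.0866 0.0585] closeaxis 89.8 tilt -1.0 w 0.0002 q7 1.34 | turn 0.005 shift cm [-0.02 -1.16  1.84]
```

View pics/t7.png

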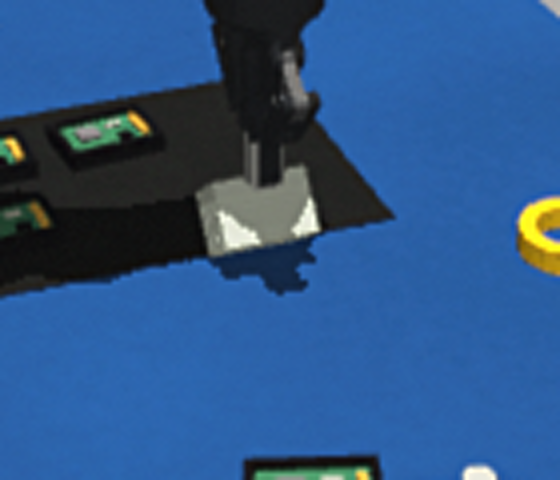

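It seems to have rolled (a plain side face now up, at crop (260,200)). Retract and check with depth.

arm_command(
  moves=[
    [1,0,0,-3,0],
    [-1,0,-4,-2,0],
    [-1,0,-4,0,0],
    [-1,0,-4,0,0],
    [-1,0,-4,0,0],
    [-1,0,-4,0,0],
    [-1,0,0,0,0],
    [-1,0,0,0,0],
  ],
)

```text
time_s: 31.95
position: [0.5385, -0.1166, 0.1081]
eef_rot: [-0.013, -3.141, -0.0]
force: [-0.1, 1.4, 0.1]
gripper_width: 0.0853
grasp_force: 0.0
```

```bash
cat >> h.py <<'E'
def sinkshape(h=.046):
    for n in('top','side'):
        d=img(n);P=cloud(d)
        for q in r.trace(n,'sink')[:2]:
            m=cv2.erode(q['pixels'].astype(np.uint8),np.ones((3,3)))>0;p=P[m];z=p[:,2]
            print(n,round(q['confidence'],2),np.round(q['bbox']),'z5,50,95',np.nanpercentile(z,[5,50,95]).round(4),'rect',np.round(rect(d,q['pixels'],h),4))
            A=np.c_[p[:,:2],np.ones(len(p))][z>.03];
            t=p[z>.03]
            if len(t)>10:
                t=t[:,2]; print('  top-plane slope',np.linalg.lstsq(A,t,rcond=None)[0].round(3),'xy',A[:,:2].mean(0).round(4))
E
python3 -c "
from h import *
sinkshape()
plan(.54,.12,.1,89.5)"
```

```text
top 0.79 [290. 213.  20.  26.] z5,50,95 [0.0422 0.046  0.0498] rect [ 0.5371  0.0785 62.5293 43.9912  0.2101]
  top-plane slope [-0.006 -0.015  0.05 ] xy [0.5374 0.0793]
top 0.34 [480. 288.  18.  10.] z5,50,95 [0.0191 0.0409 0.0714] rect [  0.3455  -0.4143  40.661   27.7094 -89.7606]
  top-plane slope [ 0.514 -2.045 -0.964] xy [ 0.3447 -0.4128]
side 0.59 [326. 231.  29.  23.] z5,50,95 [0.0066 0.034  0.0437] rect [5.244000e-01 4.120000e-02 1.156356e+02 7.172350e+01 7.177010e+01]
  top-plane slope [0.023 0.124 0.02 ] xy [0.534  0.0689]
t 32.1 pos [ 0.5389 -0.1135  0.1082] closeaxis 89.9 tilt -1.0 w 0.085 q7 1.67 | turn 0.006 shift cm [ 0.09 23.35  0.84]
```

Depth shows it fell back: flat, top at 44 mm, flush to the mat edge at y = 0.0785. The tip slipped over the top edge. I'll retry with contact lower (z=0.030), following the roll arc about the mat edge. First find the contact.

arm_command(
  moves=[
    [1,0,4,0,0],
    [1,0,4,0,0],
    [1,0,4,0,0],
    [1,0,0,4,0],
    [1,0,0,3.8,0],
    [1,0,1,0,0],
    [1,0,0.5,0,0],
    [1,0,0.3,0,0],
    [1,0,0.3,0,0],
    [1,0,0.3,0,0],
  ],
)

```text
time_s: 33.15
position: [0.5406, 0.0284, 0.0318]
eef_rot: [0.01, 3.139, 0.0]
force: [-0.1, 0.8, -0.2]
gripper_width: 0.0001
grasp_force: 0.0
```

arm_command(
  moves=[
    [1,0,0.3,0,0],
    [1,0,0,0,0],
  ],
)

```text
time_s: 33.35
position: [0.5399, 0.0316, 0.0309]
eef_rot: [0.008, 3.141, 0.001]
force: [-0.3, -0.0, 0.1]
gripper_width: -0.0001
grasp_force: 0.0
```

arm_command(
  moves=[
    [1,0,0.3,0,0],
    [1,0,0,0,0],
  ],
)

```text
time_s: 33.55
position: [0.5396, 0.0345, 0.0304]
eef_rot: [0.009, 3.141, 0.0]
force: [-0.5, 0.2, 0.9]
gripper_width: -0.0001
grasp_force: 0.0
```

arm_command(
  moves=[
    [1,0,0.3,0,0],
    [1,0,0,0,0],
  ],
)

```text
time_s: 33.75
position: [0.5396, 0.0376, 0.0302]
eef_rot: [-0.008, -3.141, -0.0]
force: [-0.3, -0.3, 0.3]
gripper_width: -0.0003
grasp_force: 0.0
```

arm_command(
  moves=[
    [1,0,0.3,0,0],
    [1,0,0,0,0],
  ],
)

```text
time_s: 33.95
position: [0.5396, 0.0407, 0.0303]
eef_rot: [0.008, 3.142, 0.0]
force: [0.7, 0.0, -0.2]
gripper_width: -0.0002
grasp_force: 0.0
```

arm_command(
  moves=[
    [1,0,0.3,0,0],
    [1,0,0,0,0],
  ],
)

```text
time_s: 34.15
position: [0.5396, 0.0434, 0.0303]
eef_rot: [-0.008, -3.142, 0.0]
force: [-0.1, -0.9, -0.6]
gripper_width: -0.0003
grasp_force: 0.0
```

arm_command(
  moves=[
    [1,0,0.3,0,0],
    [1,0,0,0,0],
  ],
)

```text
time_s: 34.35
position: [0.5396, 0.0461, 0.0303]
eef_rot: [-0.009, -3.142, 0.001]
force: [-0.5, -1.4, -0.1]
gripper_width: 0.0001
grasp_force: 0.5
```

Contact at TCP y≈0.045. Now the arc.

arm_command(
  moves=[
    [1,0,0.3,-0.3,0],
    [1,0,0.3,-0.35,0],
    [1,0,0.35,-0.3,0],
    [1,0,0.35,-0.3,0],
    [1,0,0.4,-0.25,0],
    [1,0,0.4,-0.2,0],
  ],
)

```text
time_s: 34.95
position: [0.54, 0.0678, 0.0477]
eef_rot: [0.009, 3.141, 0.0]
force: [-0.4, -0.4, -1.0]
gripper_width: -0.0001
grasp_force: 0.2
```

```bash
python3 -c "
from h import *
print(r.get_obs()['force'])
d=img('side');P=cloud(d)
for q in r.trace('side','sink')[:1]:
  p=P[q['pixels']];print(np.round(q['bbox']),np.nanpercentile(p[:,2],[2,50,90,98]).round(4))
c=d['image'][190:260,290:370,::-1]
cv2.imwrite('pics/t8.png',cv2.resize(c,(640,560),interpolation=2))
plan(.54,.075,.04,89.5)"
```

```text
[-0.40647894 -0.41485759 -1.0435094 ]
[325. 226.  31.  20.] [0.0112 0.0326 0.051  0.0552]
t 35.0 pos [0.5401 0.0683 0.0478] closeaxis 89.8 tilt -1.0 w -0.0001 q7 1.38 | turn 0.004 shift cm [0.02 0.67 0.78]
```

View pics/t8.png

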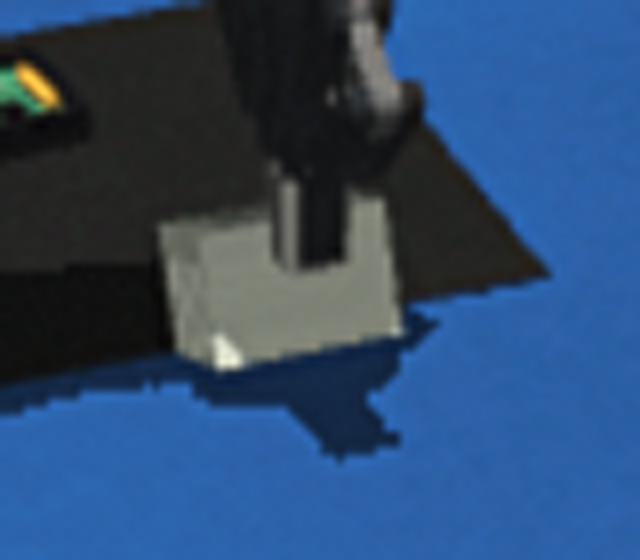

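It tilts forward on the mat edge (top now at 55 mm, finger in the middle of the rear face at crop (310,265)). Continue the arc.

arm_command(
  moves=[
    [1,0,0.45,-0.2,0],
    [1,0,0.45,-0.15,0],
    [1,0,0.45,-0.15,0],
    [1,0,0.45,-0.1,0],
    [1,0,0.5,-0.05,0],
    [1,0,0.5,0,0],
    [1,0,0.5,0,0],
    [1,0,0.4,0,0],
    [1,0,0,0,0],
  ],
)

```text
time_s: 35.95
position: [0.54, 0.1052, 0.0537]
eef_rot: [0.007, 3.142, 0.001]
force: [-0.2, 0.3, -0.7]
gripper_width: -0.0
grasp_force: 0.0
```

arm_command(
  moves=[
    [1,0,0,-3,0],
    [-1,0,-3,-2,0],
    [-1,0,-4,0,0],
    [-1,0,-4,0,0],
    [-1,0,-4,0,0],
    [-1,0,-4,0,0],
    [-1,0,-2,0,0],
    [-1,0,0,0,0],
  ],
)

```text
time_s: 36.75
position: [0.5381, -0.1109, 0.1039]
eef_rot: [-0.021, -3.141, 0.004]
force: [0.6, 0.4, 0.3]
gripper_width: 0.0851
grasp_force: 0.0
```

```bash
python3 -c "
from h import *
sinkshape()
plan(.54,.12,.1,89.5)"
```

```text
top 0.74 [275. 212.  18.  29.] z5,50,95 [0.0398 0.0475 0.0516] rect [ 0.5369  0.1159 68.0996 46.5493  0.7224]
  top-plane slope [0.021 0.055 0.029] xy [0.5372 0.1159]
side 0.9 [321. 222.  29.  28.] z5,50,95 [0.0037 0.0309 0.0458] rect [5.269000e-01 8.180000e-02 1.227026e+02 7.093820e+01 6.942630e+01]
  top-plane slope [0.028 0.151 0.009] xy [0.5353 0.1086]
side 0.46 [216. 190.  36.  13.] z5,50,95 [0.0092 0.0168 0.0226] rect [  0.3109   0.3701 104.961   50.0666  12.3269]
t 37.0 pos [ 0.5388 -0.1038  0.1037] closeaxis 89.8 tilt -1.0 w 0.0857 q7 1.67 | turn 0.005 shift cm [ 0.08 22.38  0.4 ]
```

arm_command(
  moves=[
    [-1,0,4.4,0,0],
    [-1,0.1,4.4,0,0],
    [-1,0,4.4,0,0],
    [-1,0,4.4,0,0],
    [-1,0,4.4,0,0],
    [-1,0,0,0,0],
    [-1,0,0,0,0],
  ],
)

```text
time_s: 37.65
position: [0.5382, 0.118, 0.1037]
eef_rot: [0.002, -3.141, -0.002]
force: [-0.6, 0.2, 0.5]
gripper_width: 0.0858
grasp_force: 0.0
```

```bash
python3 -c "
from h import *
plan(.537,.116,.016,89.7)"
```

```text
t 37.6 pos [0.5382 0.118  0.1037] closeaxis 90.1 tilt -1.0 w 0.0858 q7 1.31 | turn 0.006 shift cm [ 0.11 -0.21  8.77]
```

arm_command(
  moves=[
    [-1,0.1,-0.1,4,0],
    [-1,0,0,3.5,0],
    [-1,0,0,1.2,0],
    [0,0,0,0,0],
    [0.6,0,0,0,0],
    [1,0,0,0,0],
    [1,0,0,0,0],
    [1,0,0,0,0],
    [1,0,0,0,0],
  ],
)

```text
time_s: 38.55
position: [0.5394, 0.1138, 0.0186]
eef_rot: [0.009, 3.138, 0.002]
force: [-0.8, 1.3, 7.4]
gripper_width: 0.0431
grasp_force: 62.0
```

arm_command(
  moves=[
    [1,0,0,0,0],
    [1,0,0,-1,0],
    [1,0,0,-2,0],
    [1,0,0,0,0],
  ],
)

```text
time_s: 38.95
position: [0.5394, 0.1132, 0.0491]
eef_rot: [0.01, 3.138, 0.001]
force: [0.9, 0.5, -3.1]
gripper_width: 0.0428
grasp_force: 61.6
```

```bash
python3 -c "
from h import *
print(r.get_obs()['grasp_force'],r.get_obs()['force'])
plan(.537,.072,.016,89.5)"
```

```text
61.6473788022995 [ 0.91120212  0.53078603 -3.09355833]
t 39.0 pos [0.5394 0.1132 0.0491] closeaxis 89.6 tilt -1.0 w 0.0428 q7 1.31 | turn 0.003 shift cm [ 0.22 -4.12  3.3 ]
```

arm_command(
  moves=[
    [1,0,-2,0,0],
    [1,0,-2.1,0,0],
    [1,0,0,1.5,0],
    [1,0,0,1.2,0],
    [1,0,0,0.5,0],
    [1,0,0,0.1,0],
    [1,0,0,0,0],
  ],
)

```text
time_s: 39.65
position: [0.537, 0.0716, 0.0164]
eef_rot: [-0.009, -3.14, 0.002]
force: [-5.8, -3.1, 27.5]
gripper_width: 0.0431
grasp_force: 65.1
```

arm_command(
  moves=[
    [0.3,0,0,0,0],
    [0,0,0,0,0],
    [-1,0,0,0,0],
    [-1,0,0,0,0],
    [-1,0,0,-3,0],
    [-1,0,0,-4,0],
    [-1,0,-4,0,0],
    [-1,0,-4,0,0],
    [1,0,-4,0,0],
    [1,0,-4,0,0],
  ],
)

```text
time_s: 40.65
position: [0.537, -0.0884, 0.0834]
eef_rot: [0.006, 3.142, 0.001]
force: [1.6, -0.9, 0.6]
gripper_width: 0.0594
grasp_force: 0.0
```

```bash
python3 -c "
from h import *
sinkshape(.044)
d=img('side');a=d['image'][170:290,260:400,::-1]
d=img('top');b=d['image'][150:290,220:380,::-1]
cv2.imwrite('pics/t9.png',np.hstack([cv2.resize(a,(400,350),interpolation=2),cv2.resize(b,(400,350),interpolation=2)]))
plan(.539,.035,.03,89.5)"
```

```text
top 0.94 [292. 214.  17.  24.] z5,50,95 [0.0418 0.0456 0.0498] rect [ 0.5348  0.0708 67.9072 44.0427  0.5163]
  top-plane slope [-0.003 -0.009  0.048] xy [0.536  0.0711]
top 0.44 [215. 234.  24.  28.] z5,50,95 [0.0094 0.0143 0.0203] rect [ 0.4861  0.2634 70.7181 54.1024  1.6561]
side 0.92 [326. 231.  29.  24.] z5,50,95 [0.002  0.0293 0.0437] rect [5.237000e-01 3.960000e-02 1.166168e+02 6.953650e+01 6.894140e+01]
  top-plane slope [0.005 0.047 0.035] xy [0.5345 0.0649]
t 41.0 pos [ 0.537  -0.086   0.0834] closeaxis 89.8 tilt -1.0 w 0.0127 q7 1.62 | turn 0.005 shift cm [-0.1  12.09  5.35]
```

View pics/t9.png

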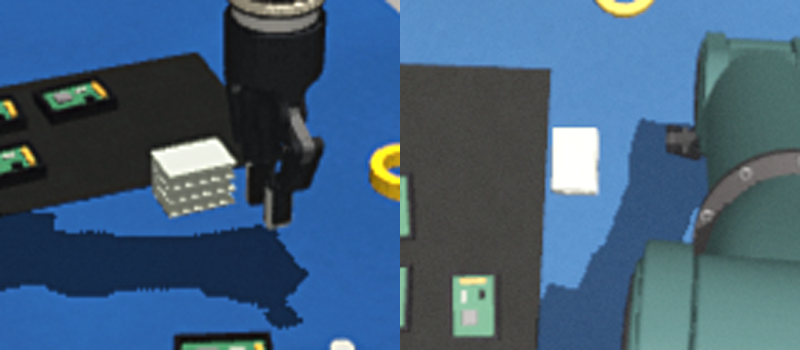

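The sink now lies on its side, fins toward -y (side crop (195,180)), parallel to the mat edge. Same roll again.

arm_command(
  moves=[
    [1,-0.1,4,0,0],
    [1,0,4,0,0],
    [1,0,1.2,3,0],
    [1,0,0,2.3,0],
    [1,0,0.8,0,0],
    [1,0,0.6,0,0],
    [1,0,0.6,0,0],
    [1,0,0.6,0,0],
    [1,0,0.6,0,0],
    [1,0,0.3,0,0],
  ],
)

```text
time_s: 41.95
position: [0.5392, 0.0392, 0.0316]
eef_rot: [0.009, 3.14, -0.001]
force: [0.7, -3.0, 1.9]
gripper_width: -0.0002
grasp_force: 1.2
```

arm_command(
  moves=[
    [1,0,0.3,0,0],
    [1,0,0,0,0],
  ],
)

```text
time_s: 42.15
position: [0.5389, 0.042, 0.0311]
eef_rot: [0.01, 3.141, -0.0]
force: [1.0, -1.0, -0.2]
gripper_width: -0.0001
grasp_force: 0.4
```

arm_command(
  moves=[
    [1,0,0.2,0,0],
    [1,0,0,0,0],
  ],
)

```text
time_s: 42.35
position: [0.5387, 0.044, 0.0308]
eef_rot: [0.01, 3.142, -0.0]
force: [0.1, -1.8, 1.3]
gripper_width: -0.0001
grasp_force: 0.9
```

arm_command(
  moves=[
    [1,0,0.2,0,0],
    [1,0,0.3,-0.3,0],
    [1,0,0.3,-0.35,0],
    [1,0,0.35,-0.3,0],
    [1,0,0.35,-0.3,0],
    [1,0,0.4,-0.25,0],
    [1,0,0.4,-0.2,0],
  ],
)

```text
time_s: 43.05
position: [0.5388, 0.0679, 0.0481]
eef_rot: [0.008, 3.141, 0.001]
force: [0.4, -0.8, -0.4]
gripper_width: -0.0005
grasp_force: 0.2
```

```bash
python3 -c "
from h import *
print(r.get_obs()['force'])
d=img('side');P=cloud(d)
for q in r.trace('side','sink')[:1]:
  p=P[q['pixels']];print(np.round(q['bbox']),np.nanpercentile(p[:,2],[2,50,90,98]).round(4))"
```

```text
[ 0.44602754 -0.76439814 -0.38783495]
[338. 309.  36.   7.] [0.024  0.0308 0.0361 0.0371]
```

arm_command(
  moves=[
    [1,0,0.45,-0.2,0],
    [1,0,0.45,-0.15,0],
    [1,0,0.45,-0.15,0],
    [1,0,0.45,-0.1,0],
    [1,0,0.5,-0.05,0],
    [1,0,0.5,0,0],
    [1,0,0.5,0,0],
    [1,0,0.4,0,0],
    [1,0,0,0,0],
  ],
)

```text
time_s: 44.05
position: [0.539, 0.1052, 0.0542]
eef_rot: [0.007, 3.142, 0.001]
force: [1.1, -0.6, -0.1]
gripper_width: -0.0001
grasp_force: 0.0
```

arm_command(
  moves=[
    [1,0,0,-3,0],
    [-1,0,-3,-2,0],
    [-1,0,-4,0,0],
    [-1,0,-4,0,0],
    [-1,0,-4,0,0],
    [-1,0,-4,0,0],
    [-1,0,-2,0,0],
    [-1,0,0,0,0],
  ],
)

```text
time_s: 44.85
position: [0.5371, -0.1109, 0.1044]
eef_rot: [-0.021, -3.141, 0.004]
force: [-0.0, 0.2, 0.5]
gripper_width: 0.0852
grasp_force: 0.0
```

```bash
python3 -c "
from h import *
sinkshape()
d=img('side');a=d['image'][170:290,260:400,::-1]
d=img('top');b=d['image'][150:290,220:380,::-1]
cv2.imwrite('pics/t10.png',np.hstack([cv2.resize(a,(400,350),interpolation=2),cv2.resize(b,(400,350),interpolation=2)]))
plan(.539,.116,.1,89.5)"
```

```text
top 0.75 [274. 213.  21.  29.] z5,50,95 [0.0104 0.0319 0.0501] rect [ 0.5352  0.1192 67.9543 50.6492 -2.2575]
  top-plane slope [ 0.011 -0.066  0.047] xy [0.5337 0.1189]
side 0.62 [322. 222.  28.  24.] z5,50,95 [0.007  0.0327 0.0447] rect [5.243000e-01 8.260000e-02 1.228243e+02 7.070720e+01 6.952330e+01]
  top-plane slope [0.02  0.093 0.019] xy [0.5339 0.1088]
side 0.27 [356. 307.  87.  37.] z5,50,95 [0.0046 0.0102 0.0124] rect [  0.4648  -0.2545 164.5099  95.039  -17.0411]
t 45.1 pos [ 0.5379 -0.1037  0.1042] closeaxis 89.8 tilt -1.0 w 0.0858 q7 1.67 | turn 0.006 shift cm [ 0.08 21.97  0.45]
```

View pics/t10.png

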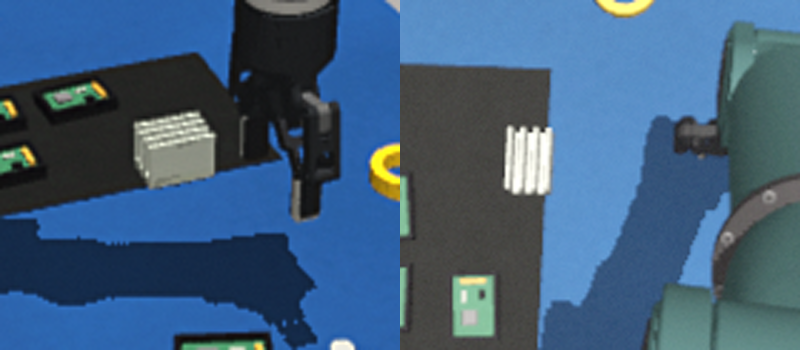

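Fins up, pad down on the mat, sink at about (0.5365,0.117), aligned with the mat edge. Pick it up.

arm_command(
  moves=[
    [-1,0.1,4.4,0,0],
    [-1,0,4.4,0,0],
    [-1,0,4.4,0,0],
    [-1,0,4.4,0,0],
    [-1,0,4.4,0,0],
    [-1,0,0,0,0],
    [-1,0,0,0,0],
  ],
)

```text
time_s: 45.85
position: [0.5375, 0.1174, 0.1043]
eef_rot: [0.0, -3.141, -0.001]
force: [-0.7, -0.3, -1.0]
gripper_width: 0.0852
grasp_force: 0.0
```

```bash
python3 -c "
from h import *
plan(.5365,.117,.017,89.5)"
```

```text
t 45.9 pos [0.5375 0.1174 0.1043] closeaxis 90.0 tilt -1.0 w 0.0852 q7 1.31 | turn 0.009 shift cm [ 0.09 -0.04  8.73]
```

arm_command(
  moves=[
    [-1,0.1,0,4,0],
    [-1,0,0,3.5,0],
    [-1,0,0,1.2,0],
    [0,0,0,0,0],
    [0.6,0,0,0,0],
    [1,0,0,0,0],
    [1,0,0,0,0],
    [1,0,0,0,0],
    [1,0,0,0,0],
    [1,0,0,0,0],
  ],
)

```text
time_s: 46.85
position: [0.5384, 0.1146, 0.0191]
eef_rot: [0.009, 3.138, 0.002]
force: [-0.4, 0.6, 5.9]
gripper_width: 0.0434
grasp_force: 62.5
```

arm_command(
  moves=[
    [1,0,0,-1,0],
    [1,0,0,-4,0],
    [1,0,0,-4,0.1],
    [1,0,0,-3,0.1],
    [1,0,0,0,0.1],
    [1,0,0,0,0],
    [1,0,0,0,0],
  ],
)

```text
time_s: 47.55
position: [0.536, 0.114, 0.1372]
eef_rot: [-0.475, -3.104, 0.001]
force: [0.4, -1.2, -3.1]
gripper_width: 0.0428
grasp_force: 62.6
```

```bash
python3 -c "
from h import *
print(r.get_obs()['grasp_force'],r.get_obs()['force'])
plan(.451,-.2005,.1,72.8)"
```

```text
62.5851309299469 [ 0.38584312 -1.16517315 -3.12423411]
t 47.5 pos [0.536  0.114  0.1372] closeaxis 72.6 tilt -1.0 w 0.0428 q7 1.1 | turn -0.003 shift cm [ -1.18 -32.55   3.75]
```

arm_command(
  moves=[
    [1,-0.1,-4.1,0,0],
    [1,-0.1,-4.1,0,0],
    [1,-0.1,-4.1,0,0],
    [1,-0.2,-4.1,0,0],
    [1,-0.2,-4.1,0,0],
    [1,-0.2,-4.1,0,0],
    [1,-0.2,-4.1,0,0],
    [1,-0.1,-3.8,0,0],
    [1,0,0,3,0],
    [1,0,0,0,0],
  ],
)

```text
time_s: 48.55
position: [0.4472, -0.1998, 0.1046]
eef_rot: [-0.48, -3.097, -0.002]
force: [-1.0, 0.8, -3.1]
gripper_width: 0.0428
grasp_force: 62.4
```

```bash
python3 -c "
from h import *
print(r.get_obs()['grasp_force'])
d=ask('top',['sink','board_1'],.09)
plan(.451,-.2005,.0725,72.8)"
```

```text
62.40055561065674
top sink 0.44 [398. 256.  22.  13.] rect [ 0.4233 -0.1915 50.6931 25.4785 50.506 ]
top board_1 0.91 [214. 234.  22.  31.] rect [ 0.4814  0.2528 67.8958 52.0144  1.6561]
top board_1 0.87 [213. 268.  18.  28.] rect [ 0.3933  0.2528 63.7978 51.4325  0.2254]
top board_1 0.65 [250. 272.  20.  28.] rect [ 0.3851  0.1655 66.6523 49.2356  0.9891]
t 48.7 pos [ 0.4506 -0.1982  0.1072] closeaxis 72.6 tilt -1.0 w 0.0432 q7 1.69 | turn -0.003 shift cm [-0.11 -0.21  3.47]
```

arm_command(
  moves=[
    [1,-0.1,-0.2,1.5,0],
    [1,0,0,1.2,0],
    [1,0,0,0.4,0],
    [1,0,0,0.3,0],
    [1,0,0,0,0],
    [1,0,0,0,0],
  ],
)

```text
time_s: 49.3
position: [0.4513, -0.2015, 0.0736]
eef_rot: [0.478, 3.105, -0.0]
force: [0.3, 0.4, -3.1]
gripper_width: 0.043
grasp_force: 62.6
```

arm_command(
  moves=[
    [1,0,0,0.2,0],
    [1,0,0,0.1,0],
    [1,0,0,0,0],
  ],
)

```text
time_s: 49.6
position: [0.4513, -0.2017, 0.0711]
eef_rot: [0.479, 3.104, -0.0]
force: [-0.8, 1.3, 4.1]
gripper_width: 0.0431
grasp_force: 63.5
```

Contact with the stack at 0.071 as expected. Release and retreat.

arm_command(
  moves=[
    [0.3,0,0,0,0],
    [0,0,0,0,0],
    [-1,0,0,0,0],
    [-1,0,0,0,0],
    [-1,0,0,0,0],
    [-1,0,0,-3,0],
    [-1,0,0,-4,0],
    [-1,0,4,-1,0],
    [-1,0,4,0,0],
    [-1,0,4,0,0],
  ],
)

```text
time_s: 50.6
position: [0.4879, -0.0863, 0.1511]
eef_rot: [0.481, 3.103, 0.0]
force: [1.1, -0.0, 0.4]
gripper_width: 0.0852
grasp_force: 0.0
```

arm_command(
  moves=[
    [-1,0,4,0,0],
    [-1,0,4,0,0],
    [-1,0,4,0,0],
    [-1,0,4,0,0],
    [-1,0,4,0,0],
    [-1,0,0,0,0],
    [-1,0,0,0,0],
    [-1,0,0,0,0],
  ],
)

```text
time_s: 51.4
position: [0.5466, 0.1021, 0.15]
eef_rot: [-0.481, -3.104, 0.002]
force: [-0.4, -0.3, -0.2]
gripper_width: 0.0854
grasp_force: 0.0
```

```bash
python3 -c "
from h import *
sinkshape(.098)
d=img('side');a=d['image'][220:345,290:430,::-1]
d=ask('top',['board_1'],.016);b=d['image'][180:290,330:456,::-1]
cv2.imwrite('pics/t11.png',np.hstack([cv2.resize(a,(400,357),interpolation=2),cv2.resize(b,(400,357),interpolation=2)]))"
```

```text
top 0.58 [362. 228.  22.  34.] z5,50,95 [0.0418 0.0458 0.0496] rect [  0.4932  -0.1033  66.3949  44.1594 -15.9209]
  top-plane slope [0.009 0.004 0.042] xy [ 0.5   -0.107]
side 0.96 [342. 271.  34.  26.] z5,50,95 [0.0133 0.0399 0.0439] rect [ 0.4601 -0.1955 84.4219 60.6969 68.1905]
  top-plane slope [0.042 0.135 0.035] xy [ 0.4967 -0.116 ]
top board_1 0.8 [396. 246.  30.  35.] rect [  0.4513  -0.2059  75.5569  55.1639 -19.0703]
top board_1 0.54 [211. 233.  13.  31.] rect [ 0.4917  0.2819 66.4765 31.713   1.5104]
```

View pics/t11.png

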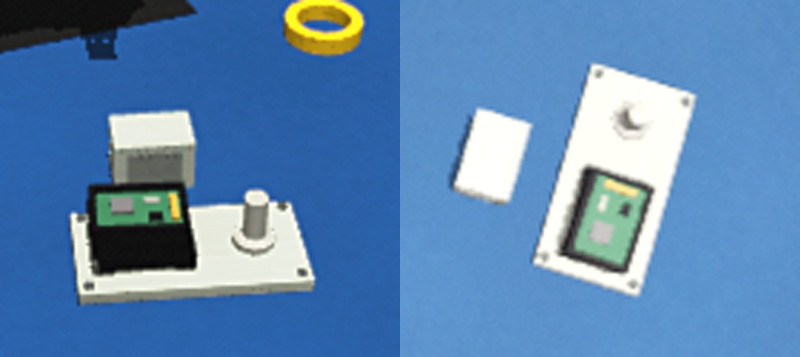

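The pictures show the sink off the stack, lying on its side on the bench by the nest at about (0.500,-0.107), pad facing -y, fins +y. The stack and nest are undisturbed (knock, probably). It needs one roll toward -y. I'll use the mat's left edge as the stop and push it toward -y there. First measure the sink and that edge.

```bash
python3 -c "
from h import *
sinkshape(.044)
d=img('top');g=d['image'].astype(int).sum(2)
for row in (180,190,195,200,205):
  # left mat edge: dark->bright going left from col 200
  c=[k for k in range(210,150,-1) if g[row,k]>200][:1];print(row,c,plane(d,[[c[0]+.5,row]],.002).round(4))
  c=[k for k in range(272,300) if g[row,k]>200][:1];print('  right',c,plane(d,[[c[0]-.5,row]],.002).round(4))
plan(.5,-.107,.1,74)
"
```

```text
top 0.79 [360. 229.  24.  30.] z5,50,95 [0.0416 0.0458 0.0495] rect [  0.4995  -0.1071  70.672   47.0463 -18.5906]
  top-plane slope [0.03  0.004 0.031] xy [ 0.4987 -0.1068]
side 0.95 [343. 272.  30.  26.] z5,50,95 [0.0125 0.0389 0.0438] rect [ 0.4905 -0.1328 95.0973 64.6379 67.4869]
  top-plane slope [0.056 0.144 0.029] xy [ 0.4962 -0.1173]
side 0.75 [339. 297.  36.  24.] z5,50,95 [0.0429 0.0486 0.0532] rect [  0.4502  -0.2024  72.762   71.2171 -21.8345]
  top-plane slope [0.017 0.022 0.046] xy [ 0.4471 -0.2066]
180 [210] [[0.6326 0.2878 0.002 ]]
  right [272] [[0.6331 0.1233 0.002 ]]
190 [210] [[0.6053 0.287  0.002 ]]
  right [272] [[0.6058 0.1229 0.002 ]]
195 [210] [[0.5916 0.2866 0.002 ]]
  right [272] [[0.5922 0.1227 0.002 ]]
200 [210] [[0.578  0.2863 0.002 ]]
  right [272] [[0.5786 0.1225 0.002 ]]
205 [210] [[0.5644 0.2859 0.002 ]]
  right [272] [[0.565  0.1223 0.002 ]]
t 52.0 pos [0.5473 0.1036 0.1503] closeaxis 72.5 tilt -1.0 w 0.0856 q7 1.1 | turn -0.027 shift cm [ -1.26 -21.55   5.03]
```

arm_command(
  moves=[
    [-1,-0.2,-4.3,0,0],
    [-1,-0.3,-4.3,0,0],
    [-1,-0.3,-4.3,0,0],
    [-1,-0.3,-4.3,0,0],
    [-1,-0.2,-4.3,2,0],
    [-1,0,0,2.5,0],
    [-1,0,0,0,0],
    [-1,0,0,0,0],
  ],
)

```text
time_s: 52.8
position: [0.4952, -0.1046, 0.1053]
eef_rot: [-0.477, -3.104, -0.001]
force: [0.5, 0.7, 0.0]
gripper_width: 0.0853
grasp_force: 0.0
```

```bash
python3 -c "
from h import *
d=img('top');I=d['image'].astype(int);b=I[:,:,2]-I[:,:,0]
for row in (183,200,215):
  c=[k for k in range(205,150,-1) if b[row,k]>40][0];e=[k for k in range(262,310) if b[row,k]>40][0]
  print(row,c,e,plane(d,[[c+.5,row],[e-.5,row]],.002)[:,:2].round(4).tolist())
plan(.4995,-.107,.016,73)
"
```

```text
183 194 280 [[0.6242, 0.3307], [0.625, 0.1016]]
200 193 279 [[0.5779, 0.3319], [0.5786, 0.1037]]
215 192 278 [[0.5372, 0.3333], [0.538, 0.1059]]
t 52.9 pos [ 0.4959 -0.1042  0.1058] closeaxis 72.6 tilt -1.0 w 0.0854 q7 1.5 | turn -0.007 shift cm [-0.43 -0.17  8.98]
```

arm_command(
  moves=[
    [-1,-0.4,-0.2,4,0],
    [-1,0,0,3.5,0],
    [-1,0,0,1.5,0],
    [0,0,0,0,0],
    [0.6,0,0,0,0],
    [1,0,0,0,0],
    [1,0,0,0,0],
    [1,0,0,0,0],
    [1,0,0,0,0],
    [1,0,0,0,0],
  ],
)

```text
time_s: 53.85
position: [0.4997, -0.1081, 0.017]
eef_rot: [0.477, 3.102, 0.001]
force: [0.2, 1.4, 7.4]
gripper_width: 0.0429
grasp_force: 61.8
```

arm_command(
  moves=[
    [1,0,0,-1,0],
    [1,0,0,-4,0],
    [1,0,0,-4,-0.095],
    [1,0,0,-3,-0.095],
    [1,0,0,0,-0.095],
    [1,0,0,0,0],
    [1,0,0,0,0],
  ],
)

```text
time_s: 54.55
position: [0.4973, -0.1084, 0.1354]
eef_rot: [-0.036, -3.14, -0.0]
force: [-0.1, -0.9, -3.9]
gripper_width: 0.0428
grasp_force: 62.4
```

```bash
python3 -c "
from h import *
print(r.get_obs()['grasp_force'],r.get_obs()['force'])
plan(.58,.361,.1,89)
"
```

```text
62.43978649377823 [-0.12063786 -0.9010475  -3.91142841]
t 54.5 pos [ 0.4973 -0.1084  0.1354] closeaxis 88.7 tilt -1.0 w 0.0428 q7 1.69 | turn -0.006 shift cm [-7.46 47.08  3.54]
```

arm_command(
  moves=[
    [1,-0.7,4.3,0,0],
    [1,-0.7,4.3,0,0],
    [1,-0.7,4.3,0,0],
    [1,-0.7,4.3,0,0],
    [1,-0.7,4.3,0,0],
    [1,-0.7,4.3,0,0],
    [1,-0.7,4.3,0,0],
    [1,-0.7,4.3,0,0],
    [1,-0.7,4.3,0,0],
    [1,-0.6,4.2,0,0],
  ],
)

```text
time_s: 55.55
position: [0.5751, 0.3204, 0.1337]
eef_rot: [-0.034, -3.139, 0.003]
force: [1.3, -0.2, -3.1]
gripper_width: 0.0428
grasp_force: 62.3
```

arm_command(
  moves=[
    [1,-0.6,4.2,2,0],
    [1,0,0,4,0],
    [1,0,0,2,0],
    [1,0,0,0,0],
    [1,0,0,0,0],
  ],
)

```text
time_s: 56.05
position: [0.5824, 0.36, 0.0542]
eef_rot: [-0.035, -3.14, 0.003]
force: [-0.2, 1.0, -1.9]
gripper_width: 0.0427
grasp_force: 62.3
```

```bash
python3 -c "
from h import *
plan(.58,.360,.0175,89)
"
```

```text
t 56.0 pos [0.5824 0.36   0.0542] closeaxis 88.7 tilt -1.0 w 0.0427 q7 0.99 | turn -0.005 shift cm [ 0.23 -0.    3.68]
```

arm_command(
  moves=[
    [1,0.2,0,2,0],
    [1,0,0,1.2,0],
    [1,0,0,0.4,0],
    [1,0,0,0.1,0],
    [1,0,0,0,0],
    [0.3,0,0,0,0],
    [0,0,0,0,0],
    [-1,0,0,0,0],
    [-1,0,0,0,0],
    [-1,0,0,0,0],
  ],
)

```text
time_s: 57.05
position: [0.5815, 0.3612, 0.0189]
eef_rot: [0.033, 3.14, 0.001]
force: [0.2, 0.4, -1.3]
gripper_width: 0.0834
grasp_force: 0.0
```

arm_command(
  moves=[
    [-1,0,0,-4,0],
    [-1,0,0,-4,0],
    [-1,0,0,0,0],
    [-1,0,4,0,0],
    [1,0,4,0,0],
    [1,0,2,0,0],
    [1,0,0,0,0],
    [1,0,0,0,0],
    [1,0,0,0,0],
  ],
)

```text
time_s: 57.95
position: [0.5836, 0.4582, 0.0979]
eef_rot: [-0.036, -3.141, 0.004]
force: [-0.0, -0.4, -0.2]
gripper_width: 0.0124
grasp_force: 0.0
```

```bash
python3 -c "
from h import *
sinkshape(.044)
plan(.58,.415,.031,89)
"
```

```text
top 0.58 [181. 198.  24.  33.] z5,50,95 [0.02   0.0447 0.0493] rect [ 0.5784  0.3556 75.2988 57.0046  2.0806]
  top-plane slope [0.035 0.052 0.006] xy [0.5797 0.3588]
top 0.31 [397. 235.  52.  72.] z5,50,95 [0.0097 0.0139 0.0178] rect [  0.483   -0.2055 168.7729  89.2336 -17.5265]
side 0.69 [304. 181.  29.  21.] z5,50,95 [0.0053 0.0302 0.0434] rect [  0.5697   0.3208 136.8647  70.3112  72.9912]
  top-plane slope [ 0.009  0.124 -0.009] xy [0.5791 0.3503]
t 58.1 pos [0.5836 0.4592 0.0984] closeaxis 88.7 tilt -1.0 w 0.0002 q7 0.89 | turn -0.005 shift cm [ 0.29 -4.42  6.74]
```

arm_command(
  moves=[
    [1,0.2,-3,0,0],
    [1,0,-1.5,2,0],
    [1,0,0,3,0],
    [1,0,0,1.8,0],
    [1,0,0,0,0],
    [1,0,-0.6,0,0],
    [1,0,-0.6,0,0],
    [1,0,-0.3,0,0],
    [1,0,-0.3,0,0],
    [1,0,0,0,0],
  ],
)

```text
time_s: 59.15
position: [0.5802, 0.3973, 0.031]
eef_rot: [0.034, 3.141, 0.0]
force: [0.8, 0.4, -0.5]
gripper_width: -0.0002
grasp_force: 0.0
```

arm_command(
  moves=[
    [1,0,-0.3,0,0],
    [1,0,0,0,0],
  ],
)

```text
time_s: 59.35
position: [0.5799, 0.3958, 0.0307]
eef_rot: [0.032, 3.141, 0.002]
force: [-0.7, 1.4, 0.4]
gripper_width: 0.0002
grasp_force: 0.5
```

arm_command(
  moves=[
    [1,0,-0.3,0,0],
    [1,0,0,0,0],
  ],
)

```text
time_s: 59.55
position: [0.5797, 0.3923, 0.0305]
eef_rot: [0.032, 3.141, 0.001]
force: [0.3, 1.9, 0.8]
gripper_width: -0.0001
grasp_force: 1.0
```

arm_command(
  moves=[
    [1,0,-0.2,0,0],
    [1,0,0,0,0],
  ],
)

```text
time_s: 59.75
position: [0.5798, 0.3902, 0.0305]
eef_rot: [0.033, 3.141, 0.001]
force: [0.9, 1.6, 1.9]
gripper_width: 0.0003
grasp_force: 1.0
```

arm_command(
  moves=[
    [1,0,-0.3,0,0],
    [1,0,-0.2,0,0],
    [1,0,-0.3,-0.3,0],
    [1,0,-0.3,-0.35,0],
    [1,0,-0.35,-0.3,0],
    [1,0,-0.35,-0.3,0],
    [1,0,-0.4,-0.25,0],
    [1,0,-0.4,-0.2,0],
  ],
)

```text
time_s: 60.55
position: [0.579, 0.3633, 0.0476]
eef_rot: [-0.033, -3.141, 0.001]
force: [0.3, 0.2, 0.1]
gripper_width: -0.0002
grasp_force: 0.1
```

```bash
python3 -c "
from h import *
print(r.get_obs()['force'],r.get_obs()['grasp_force'])
d=img('side');P=cloud(d)
for q in r.trace('side','sink')[:2]:
  p=P[q['pixels']];print(np.round(q['bbox']),np.nanpercentile(p[:,2],[2,50,90,98]).round(4))
m=(P[...,0]>.53)&(P[...,0]<.63)&(P[...,1]>.28)&(P[...,1]<.40)&(P[...,2]>.01)
I=d['image'].astype(int);m&=(I.sum(2)>240)
p=P[m];print(m.sum())
for y in np.arange(.30,.40,.008):
  s=p[abs(p[:,1]-y)<.004];print(round(y,3),len(s),s[:,2].max().round(4) if len(s) else '')"
```

```text
[0.33070396 0.23123651 0.06266214] 0.08740739867789671
[306. 182.  28.  21.] [0.0013 0.0384 0.0529 0.0564]
613
0.3 6 0.5085
0.308 42 0.5031
0.316 94 0.4749
0.324 107 0.4513
0.332 126 0.4273
0.34 104 0.4085
0.348 66 0.3729
0.356 25 0.2346
0.364 25 0.295
0.372 7 0.2441
0.38 4 0.3202
0.388 3 0.1
0.396 4 0.1107
```

Top edge at 56 mm, so it is tilting. Finish the roll.

arm_command(
  moves=[
    [1,0,-0.45,-0.2,0],
    [1,0,-0.45,-0.15,0],
    [1,0,-0.45,-0.15,0],
    [1,0,-0.45,-0.1,0],
    [1,0,-0.5,-0.05,0],
    [1,0,-0.5,0,0],
    [1,0,-0.5,0,0],
    [1,0,-0.4,0,0],
    [1,0,0,0,0],
  ],
)

```text
time_s: 61.55
position: [0.5784, 0.3258, 0.0537]
eef_rot: [-0.034, -3.141, 0.001]
force: [0.0, -0.2, -0.1]
gripper_width: -0.0001
grasp_force: 0.0
```

arm_command(
  moves=[
    [1,0,0,-3,0],
    [-1,0,3,-2,0],
    [-1,0,4,0,0],
    [-1,0,4,0,0],
    [-1,0,4,0,0],
    [-1,0,0,0,0],
  ],
)

```text
time_s: 62.15
position: [0.5782, 0.4874, 0.1041]
eef_rot: [-0.018, -3.141, -0.013]
force: [-1.0, 1.4, 0.1]
gripper_width: 0.0722
grasp_force: 0.0
```

```bash
python3 -c "
from h import *
sinkshape(.046)
d=img('top')
q=r.trace('top','sink')[0];b=q['bbox'];print(b)
r0=int(b[1]);print(d['image'][r0,int(b[0]-b[2]/2)-2:int(b[0]+b[2]/2)+3].sum(1)//3)
q=r.place_of('top','sink_pad');print([(x['centre'],x['confidence']) for x in q][:2])
plan(.58,.312,.1,89)
"
```

```text
top 0.93 [198. 197.  21.  30.] z5,50,95 [0.0163 0.036  0.0496] rect [ 0.5782  0.3135 69.3226 51.9557  1.6318]
  top-plane slope [-0.016 -0.045  0.066] xy [0.5785 0.3156]
top 0.27 [397. 237.  50.  70.] z5,50,95 [0.0096 0.0138 0.0179] rect [  0.4826  -0.2051 168.1427  90.492  -17.5425]
side 0.76 [311. 188.  24.  21.] z5,50,95 [0.0066 0.031  0.0444] rect [  0.566    0.2731 136.963   68.0697  70.3957]
  top-plane slope [ 0.013  0.111 -0.002] xy [0.5766 0.3058]
side 0.51 [462. 296.  28.  51.] z5,50,95 [0.0112 0.0574 0.1062] rect [  0.6897  -0.3034 168.0927  45.6602  47.7054]
  top-plane slope [ 1.516  1.88  -0.348] xy [ 0.6725 -0.3219]
[199.1, 195.6, 23.9, 26.6]
[142 232 231 178 141 141 211 230 185 134 141 206 244 206 141 144 187 240
 206 140 140 131 105  74  68  70  73  70  69]
[([197.6, 199.2], 0.85)]
t 62.5 pos [0.5822 0.4748 0.1038] closeaxis 88.7 tilt -1.0 w 0.0856 q7 0.87 | turn -0.006 shift cm [ -0.07 -16.28   0.4 ]
```

Four bright fin stripes seen from above and a median depth of 36 mm: fins up. Sink at (0.580,0.313). Grasp it.

arm_command(
  moves=[
    [-1,0,-4.1,0,0],
    [-1,0,-4.1,0,0],
    [-1,0,-4.1,0,0],
    [-1,0,-3.9,0,0],
    [-1,0,0,0,0],
    [-1,0,0,0,0],
  ],
)

```text
time_s: 63.1
position: [0.5788, 0.3122, 0.1042]
eef_rot: [0.04, 3.141, -0.001]
force: [-0.2, 0.0, 0.2]
gripper_width: 0.0854
grasp_force: 0.0
```

```bash
python3 -c "
from h import *
plan(.5795,.3125,.017,89.7)"
```

```text
t 63.1 pos [0.5788 0.3122 0.1042] closeaxis 88.6 tilt -1.0 w 0.0854 q7 1.04 | turn -0.02 shift cm [-0.07  0.04  8.72]
```

arm_command(
  moves=[
    [-1,-0.1,0,4,0],
    [-1,0,0,3.5,0],
    [-1,0,0,1.2,0],
    [0,0,0,0,0],
    [0.6,0,0,0,0],
    [1,0,0,0,0],
    [1,0,0,0,0],
    [1,0,0,0,0],
    [1,0,0,0,0],
    [1,0,0,0,0],
  ],
)

```text
time_s: 64.1
position: [0.5805, 0.3162, 0.0189]
eef_rot: [0.032, 3.138, 0.004]
force: [-0.1, 0.8, 6.7]
gripper_width: 0.0427
grasp_force: 63.7
```

arm_command(
  moves=[
    [1,0,0,-1,0],
    [1,0,0,-4,0],
    [1,0,0,-4,0.092],
    [1,0,0,-3,0.092],
    [1,0,0,0,0.092],
    [1,0,0,0,0],
    [1,0,0,0,0],
  ],
)

```text
time_s: 64.8
position: [0.5778, 0.3143, 0.1362]
eef_rot: [-0.461, -3.106, 0.003]
force: [-0.0, 0.7, -2.6]
gripper_width: 0.0432
grasp_force: 62.9
```

```bash
python3 -c "
from h import *
print(r.get_obs()['grasp_force'],r.get_obs()['force'])
plan(.451,-.2005,.1,72.8)"
```

```text
62.89486527442932 [-0.04293545  0.72380897 -2.64587198]
t 64.8 pos [0.5778 0.3143 0.1362] closeaxis 73.1 tilt -1.0 w 0.0432 q7 0.83 | turn 0.005 shift cm [ -3.12 -52.92   3.72]
```

arm_command(
  moves=[
    [1,-0.3,-4.4,0,0.005],
    [1,-0.3,-4.4,0,0],
    [1,-0.3,-4.4,0,0],
    [1,-0.3,-4.4,0,0],
    [1,-0.3,-4.4,0,0],
    [1,-0.3,-4.4,0,0],
    [1,-0.3,-4.4,0,0],
    [1,-0.3,-4.4,0,0],
    [1,-0.2,-4.4,0,0],
    [1,-0.2,-4.4,0,0],
  ],
)

```text
time_s: 65.8
position: [0.4737, -0.115, 0.136]
eef_rot: [-0.469, -3.104, 0.0]
force: [0.4, 0.2, -3.1]
gripper_width: 0.0433
grasp_force: 62.8
```

arm_command(
  moves=[
    [1,-0.1,-4.4,0,0],
    [1,-0.1,-4.4,0,0],
    [1,0,0,3,0],
    [1,0,0,0,0],
    [1,0,0,0,0],
    [1,0,0,0,0],
  ],
)

```text
time_s: 66.4
position: [0.4515, -0.1968, 0.1071]
eef_rot: [0.468, 3.107, 0.001]
force: [0.5, -0.3, -2.1]
gripper_width: 0.0435
grasp_force: 62.7
```

```bash
python3 -c "
from h import *
print(r.get_obs()['grasp_force'])
plan(.451,-.2005,.0735,72.8)"
```

```text
62.674959897994995
t 66.4 pos [ 0.4515 -0.1968  0.1071] closeaxis 72.9 tilt -1.0 w 0.0435 q7 1.68 | turn 0.001 shift cm [-0.06 -0.38  3.36]
```

arm_command(
  moves=[
    [1,-0.1,-0.4,1.5,0],
    [1,0,0,1.2,0],
    [1,0,0,0.5,0],
    [1,0,0,0.2,0],
    [1,0,0,0.1,0],
    [1,0,0,0,0],
    [1,0,0,0,0],
  ],
)

```text
time_s: 67.1
position: [0.4509, -0.2023, 0.0721]
eef_rot: [0.472, 3.105, -0.0]
force: [0.5, 0.0, -2.3]
gripper_width: 0.0432
grasp_force: 62.9
```

arm_command(
  moves=[
    [1,0,0.1,0.1,0],
    [1,0,0,0.1,0],
    [1,0,0,0,0],
    [0.4,0,0,0,0],
    [0.2,0,0,0,0],
    [0,0,0,0,0],
    [-0.5,0,0,0,0],
    [-1,0,0,0,0],
    [-1,0,0,0,0],
    [-1,0,0,0,0],
  ],
)

```text
time_s: 68.1
position: [0.4511, -0.2013, 0.0698]
eef_rot: [0.472, 3.106, -0.0]
force: [-0.4, -0.5, 1.1]
gripper_width: 0.0852
grasp_force: 0.0
```

arm_command(
  moves=[
    [-1,0,0,-2,0],
    [-1,0,0,-3,0],
    [-1,0,0,-4,0],
    [-1,0,0,-4,0],
    [-1,0,0,0,0],
    [-1,0,0,0,0],
  ],
)

```text
time_s: 68.7
position: [0.4515, -0.2014, 0.2006]
eef_rot: [0.472, 3.104, -0.0]
force: [-0.7, -0.3, 0.3]
gripper_width: 0.0854
grasp_force: 0.0
```

```bash
python3 -c "
from h import *
print(r.get_obs()['force'],r.get_obs()['position'])
d=img('side');P=cloud(d)
for t in ('sink','board_1'):
  for q in r.trace('side',t)[:3]:
    p=P[q['pixels']];print(t,round(q['confidence'],2),np.round(q['bbox']),np.nanpercentile(p[:,2],[2,50,90,98]).round(4),np.nanmedian(p[:,:2],0).round(4))"
```

```text
[-0.65342513 -0.30745601  0.34316948] [ 0.45149201 -0.20140485  0.20061958]
sink 0.7 [340. 282.  36.  32.] [0.0547 0.0895 0.0966 0.098 ] [ 0.4482 -0.2173]
board_1 0.8 [336. 297.  34.  21.] [0.0383 0.0484 0.053  0.0541] [ 0.4331 -0.2231]
board_1 0.72 [339. 308.  34.   7.] [0.0242 0.0314 0.0373 0.0405] [ 0.4435 -0.2265]
board_1 0.64 [262. 226.  33.  21.] [0.0001 0.0106 0.0149 0.0162] [0.3861 0.1708]
```

On the stack: sink spans z 0.055–0.098. Move aside at height and check from above.

arm_command(
  moves=[
    [-1,0,4,0,0],
    [-1,0,4,0,0],
    [-1,0,4,0,0],
    [-1,0,4,0,0],
    [-1,0,4,0,0],
    [-1,0,4,0,0],
    [-1,0,0,0,0],
    [-1,0,0,0,0],
    [-1,0,0,0,0],
  ],
)

```text
time_s: 69.75
position: [0.5212, 0.0264, 0.1987]
eef_rot: [-0.474, -3.103, 0.002]
force: [-0.9, -0.1, 0.3]
gripper_width: 0.0855
grasp_force: 0.0
```

```bash
python3 -c "
from h import *
sinkshape(.098)
d=ask('top',['nest'],.012)
ask('top',['board_1'],.016)
print(r.get_obs()['qvel'].round(3))"
```

```text
top 0.67 [399. 246.  26.  31.] z5,50,95 [0.0635 0.0828 0.1017] rect [  0.4493  -0.1991  66.819   50.4896 -16.665 ]
  top-plane slope [-0.034  0.205  0.139] xy [ 0.4508 -0.2019]
top 0.29 [308. 142.  26.  28.] z5,50,95 [0.0156 0.0203 0.0252] rect [ 7.10500e-01  2.00000e-02  6.63211e+01  6.47882e+01 -7.54741e+01]
side 0.87 [342. 282.  34.  31.] z5,50,95 [0.059  0.0895 0.0971] rect [ 0.4439 -0.2288 95.0811 63.982  67.7777]
  top-plane slope [0.127 0.469 0.127] xy [ 0.4491 -0.2144]
side 0.42 [461. 298.  28.  47.] z5,50,95 [0.0097 0.0561 0.1057] rect [  0.6444  -0.3521 154.8258  43.286   48.9347]
  top-plane slope [ 1.645  1.665 -0.502] xy [ 0.6715 -0.3216]
top nest 0.98 [509. 190.  43.  65.] rect [  0.6101  -0.51   178.285   95.2923 -11.8763]
top nest 0.9 [396. 237.  50.  69.] rect [  0.4862  -0.2104 172.3742  91.4276 -17.4055]
top nest 0.71 [401. 216.  14.  13.] rect [ 0.5338 -0.2263 29.4795 29.1187 -0.6822]
top nest 0.69 [420. 334.  53.  77.] rect [  0.2294  -0.2667 171.8357  91.1584 -14.909 ]
top board_1 0.73 [248. 272.  22.  30.] rect [ 0.3868  0.177  71.0418 52.2664  1.2316]
top board_1 0.72 [215. 269.  21.  28.] rect [ 0.3956  0.2688 73.0929 57.0128  0.2249]
top board_1 0.64 [215. 233.  20.  34.] rect [ 0.49    0.2697 78.153  59.1412  4.5075]
top board_1 0.61 [399. 245.  30.  27.] rect [  0.4581  -0.2105  72.1264  53.5157 -16.6182]
[-0.004  0.002 -0.002 -0.002  0.    -0.001 -0.001]
```

Sink centre is within 3 mm of the seat and about 1° of line; the spares are flat on the mat. Hand in.

```bash
python3 -c "
from bench import r
print(r.hand_in())"
```

```text
the job is handed in; nothing more can be done
None
```

The job is handed in with no verdict returned: three boards are stacked level with the 42 mm post and the heat sink is on top, pad down and fins up. By my measurements it is within 3 mm and about 1° of the seat; the first placement came off the stack, so I rolled the sink over and placed it again, and the spares lie flat on the mat.

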